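Put the seasonings, produce and peeler away after cooking

TASK

Clear up after cooking: stand the two loose spice jars, the gold-capped one and the dark-capped one, upright and fully down in the two empty wells of the wooden spice block (either jar in either well), put the lemon and the garlic in the slatted wooden crate, and lay the yellow peeler flat and lengthwise in the grey tool tray. Leave the red and white timer standing where it is.

Things in the scene. Friction and masses are not known exactly. Their poses are not given: they have to be found in the camera images.
- gold_jar: Loose spice jar with a gold cap and yellow-brown contents, round, 42 mm across, 96 mm tall, about 0.11 kg, standing on the worktop. Origin at the centre of its underside, z up along the jar. Other spice jars (along the back wall, and in the block's middle well) stay where they are.
- dark_jar: Loose spice jar with a black-brown cap and a dark blue and white label, round, 41 mm across, 105 mm tall, about 0.11 kg, standing on the worktop. Origin at the centre of its underside, z up along the jar.
- lemon: Yellow lemon, 78 mm long along its x axis, 55 mm wide along its y axis, 56 mm tall, about 0.11 kg, lying on the worktop. Origin at the centre of its underside, z up. Best gripped across its 55 mm width at mid height.
- garlic: Whole pale pinkish bulb of garlic, about 53 mm across, 53 mm tall with its pointed neck up, about 0.03 kg, widest below mid height (about 20 mm up). Origin at the centre of its underside, z up.
- peeler: Peeler with a yellow handle, lying on the worktop, 170 mm long along its x axis, 25 mm wide along its y axis, 18 mm tall, about 0.08 kg. Origin at the middle of its length on its underside, z up. The thick yellow handle runs from x = -85 mm to about x = +20 mm (17 mm tall, 24 mm wide at most), the narrow metal end (14 mm wide, 6 mm tall) from there to x = +85 mm. Grip it across its width near x = -15 mm.
- spice_block: Fixed wooden spice block, 200 mm long (x), 76 mm wide (y), 40 mm tall, with three round wells in a row along its x axis, at x = -62, 0 and +62 mm, y = 0. Each well is 52 mm wide and 30 mm deep (its floor is 10 mm above the block's underside). The middle well already holds a jar with an all-black cap and a black label, fixed there, 105 mm tall, its top 115 mm above the worktop; the two end wells are empty. Origin at the centre of its underside, z up.
- crate: Fixed small pale wooden crate, open at the top, 190 mm long (x), 136 mm wide (y), 45 mm tall; low slatted sides 5 mm thick, floor 5 mm thick; empty at the start. Origin at the centre of its underside, z up.
- tool_tray: Fixed grey plastic drawer tray, open at the top, 204 mm long (x), 92 mm wide (y), 28 mm tall; walls and floor 5 mm thick; empty at the start. Origin at the centre of its underside, z up.
- timer: Round kitchen timer, white base and red dial, 67 mm across, 50 mm tall, standing loose among the things; it is not to be moved. Origin at the centre of its underside, z up.
Things that resemble listed ones, but are neither listed nor needed, are in the scene too. What is shaped like the garlic but turquoise is not meant.

How it is judged:
At the end, for the whole second after the job is handed in: The jars stand in the two end wells, upright within 7 deg, within 8 mm of centre, on the well floor; lemon and garlic lie inside the crate; the peeler lies flat in the tray, along it within 20 deg; all five released and at rest; the timer stands within 30 mm of its start ((((x of gold_jar in the frame of spice_block between -0.07 and -0.054 m and y of gold_jar in the frame of spice_block between -0.008 and 0.008 m and z of gold_jar in the frame of spice_block between 0.004 and 0.017 m and angle between gold_jar's own z axis and vertical below 0.12 rad) and (x of dark_jar in the frame of spice_block between 0.054 and 0.07 m and y of dark_jar in the frame of spice_block between -0.008 and 0.008 m and z of dark_jar in the frame of spice_block between 0.004 and 0.017 m and angle between dark_jar's own z axis and vertical below 0.12 rad)) or ((x of gold_jar in the frame of spice_block between 0.054 and 0.07 m and y of gold_jar in the frame of spice_block between -0.008 and 0.008 m and z of gold_jar in the frame of spice_block between 0.004 and 0.017 m and angle between gold_jar's own z axis and vertical below 0.12 rad) and (x of dark_jar in the frame of spice_block between -0.07 and -0.054 m and y of dark_jar in the frame of spice_block between -0.008 and 0.008 m and z of dark_jar in the frame of spice_block between 0.004 and 0.017 m and angle between dark_jar's own z axis and vertical below 0.12 rad))) and x of lemon in the frame of crate between -0.09 and 0.09 m and y of lemon in the frame of crate between -0.063 and 0.063 m and z of lemon in the frame of crate between 0 and 0.066 m and x of garlic in the frame of crate between -0.09 and 0.09 m and y of garlic in the frame of crate between -0.063 and 0.063 m and z of garlic in the frame of crate between 0 and 0.066 m and x of peeler in the frame of tool_tray between -0.015 and 0.015 m and y of peeler in the frame of tool_tray between -0.035 and 0.035 m and z of peeler in the frame of tool_tray between 0 and 0.024 m and angle between the x axis of peeler and the x axis of tool_tray, either way round below 0.35 rad and linear speed of each of gold_jar, dark_jar, lemon, garlic, peeler below 0.02 m/s and distance of timer from where it was at the start of the episode below 0.03 m and angle between timer's own z axis and vertical below 0.3 rad); the robot touches nothing.
It fails at once if the timer is pushed away or knocked over (distance of timer from where it was at the start of the episode above 0.03 m or angle between timer's own z axis and vertical above 0.4 rad).
It also fails if it takes over 141 s, if anything falls off the work surface, if the arm or the gripper's body presses on something with over 40 N, if the wrist force passes 120 N, or if a joint passes its speed limit or range.

ROBOT

A 6-joint arm with a two-finger parallel gripper is mounted at the origin on a cart in front of the work surface, level with it; the furniture and walls round the work are solid. World frame = base frame: x ahead of the robot, y to its left, z up, the work surface at z = 0. Lengths are in m, angles in rad, forces in N, time in s.
With the tool pointing down it reaches from about 0.325 to 0.85 m from the base axis. Payload 15.5 kg.
Tool frame: the origin (TCP) lies at the very end of the fingers, on their centre line; the grasp point (between the pads) lies 19 mm behind it; x points along the fingers, y is the direction in which the jaws open and shut, and the axes are right-handed (so a half turn about x gives the same grasp; the last joint's range is limited). The gripper opens to 91 mm and grips with 3 to 60 N. Pads are 32 mm wide; open, the fingers measure 118 mm over their backs; the gripper's body (76 mm by 178 mm) begins 60 mm behind the grasp point.
Start: joints at [-1.393, 0.494, 1.345, -0, 1.302, -0.096], TCP at [0.169, -0.602, 0.191] pointing down, gripper open.
Joint ranges: [-2.91, 2.91], [-0.82, 2.16], [0.22, 2.67], [-1.22, 4.37], [0.12, 2.79], [-3.08, 3.08]. Speed limits (rad/s): [1.89, 1.89, 2.57, 3.01, 3.01, 3.01].

INTERFACE

Orientations are given as a unit quaternion [w, x, y, z].
In Python, from bench import env gives the robot as it stands.
- The arm moves only by the tool send_rows, never from a script. Its arguments are lists of equal length, an entry for each row: "travel": the shift along the tool's x, y, z in cm, a list of three; "rotation": the turn, a rotation vector about the tool's x, y, z in rad, a list of three; "claw": the opening, from 0 (shut) to 1 (fully open). A call has 1 to 20 rows; each row is the pose to reach, as a shift and turn from the pose commanded when the call began, along the tool's axes at that moment; what a row does not reach only later rows make up. A row lasts 1/12 s, in which the tool goes at most 41.7 mm and 7.16 degrees, less where a joint would pass 70% of its speed; a pose out of reach is approached as far as the arm can. A call with a gripper value outside its range is refused whole. The fingers move at their own pace and stop on an object; "force" is the grip in N (left out, the last holds). Time passes only in rows, so rows that repeat a pose let the fingers close. It gives the time, the measured TCP pose, the force and the opening at its end, in the units of the state.
- env.read_state(): the state, without advancing time (a new reading comes with each control period).
- env.capture(name): name is "scene" or "side" or "wrist"; returns the picture (480x640x3 uint8, red, green, blue); there is no depth.
- env.camera_model(name): a dict with "vfov" (degrees; the focal length in pixels is half the picture's height over the tangent of half this angle, whatever the lens; pixels are square), "cx", "cy" (the principal point, pixels), "R" (3x3) and "t" (3): a world point X has camera coordinates R X + t. Camera axes: x right, y down, z forward; pixel columns grow to the right and rows downward; lengths in m; the calibration is good to about 2 mm. A picture is of the moment at which its call begins: read the wrist's pose just before it. camera_model takes no time and is no camera call; for the wrist camera it gives the pose at the moment of the call.
- env.sign_off(): hands the job in, once; it reports no verdict.
The state is a dict: "time": time; "joints": joint angles; "dq": joint speeds; "effort": joint torques, N m; "tcp_pos": TCP position; "eef_rot": TCP orientation; "force": force on the tool from outside, world axes, zero at the start; "wrist_torque": the same for the moment, N m; "gripper_width": finger opening in m.
Only numpy, scipy, OpenCV 4.12 (cv2) and the standard library are available. Lean on these libraries where they do the work, as an engineer would, in place of code of your own. Each camera call takes 0.05 s, during which the arm holds its last target.

## Working session

There is one attempt and no reset: what is moved stays moved. The work goes in short steps, Python scripts to look and compute and a tool call to move; the robot and the scene stay as the last step left them, time stands still between calls to the robot, and variables do not carry over. Pictures are saved under pics/ and viewed, and the job is handed in when it is done.

Besides the shell and the picture viewer there is one more tool, called as name(argument=value, ...), one argument or row to a line, values as JSON. send_rows: Moves the arm, as the interface text tells. Its arguments: {"type":"object","properties":{"travel":{"type":"array","items":{"type":"array","items":{"type":"number"}}},"rotation":{"type":"array","items":{"type":"array","items":{"type":"number"}}},"claw":{"type":"array","items":{"type":"number"}},"force":{"type":"number"}},"required":["travel","rotation","claw"]}

```bash
ls; mkdir -p pics; python3 - <<'E'
from bench import env
import cv2
s=env.read_state(); print(s)
for n in ("scene","side","wrist"):
    m=env.camera_model(n); print(n,m)
    cv2.imwrite(f"pics/{n}0.png",env.capture(n)[:,:,::-1])
E
```

```text
pics
{'time': 0.0, 'joints': array([-1.39250372e+00,  4.94166451e-01,  1.34617151e+00, -2.28639060e-06,
        1.30249939e+00, -9.55073883e-02]), 'dq': array([ 8.70164013e-06,  3.10945069e-04,  3.84631967e-04, -2.02202769e-03,
        1.39513610e-03, -7.25992874e-04]), 'effort': array([ 6.30088136e-03, -8.78810406e+01, -3.81847501e+01,  7.10175815e-02,
        5.37975621e-02, -1.13482538e-04]), 'tcp_pos': array([ 0.16891592, -0.60129336,  0.19063501]), 'eef_rot': array([-0.09606136, -0.70047181, -0.09694068,  0.70050979]), 'force': array([ 0.38427732, -0.22637484,  0.1477384 ]), 'wrist_torque': array([-0.02157998, -0.03401622, -0.00419629]), 'gripper_width': 0.09153431580528522}
scene {'vfov': 48.27152278944202, 'cx': 318.4082741035856, 'cy': 234.12152675180405, 'R': array([[ 0.85533785, -0.51806372, -0.00267429],
       [-0.34894252, -0.57228311, -0.74211263],
       [ 0.38293118,  0.6356902 , -0.67026986]]), 't': array([-0.49518003,  0.22712051,  1.2728538 ])}
side {'vfov': 45.629399338382235, 'cx': 320.9808591713845, 'cy': 236.04844245195315, 'R': array([[-9.99911808e-01, -1.39007657e-04,  1.32799533e-02],
       [-8.71537313e-03,  7.61375263e-01, -6.48252845e-01],
       [-1.00209158e-02, -6.48311414e-01, -7.61309327e-01]]), 't': array([0.55132708, 0.03176978, 1.58135462])}
wrist {'vfov': 67.00670190835565, 'cx': 324.6073341539901, 'cy': 236.53923493243522, 'R': array([[ 2.69698911e-01, -9.62944680e-01, -2.01650586e-04],
       [-9.36507300e-01, -2.62343123e-01,  2.32658900e-01],
       [-2.24090552e-01, -6.25590046e-02, -9.72558376e-01]]), 't': array([-0.62531473, -0.02575257,  0.38892734])}
```

View pics/scene0.png

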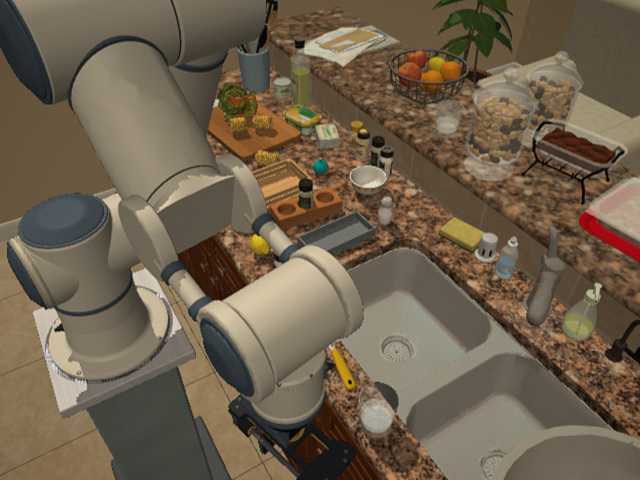

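View pics/side0.png

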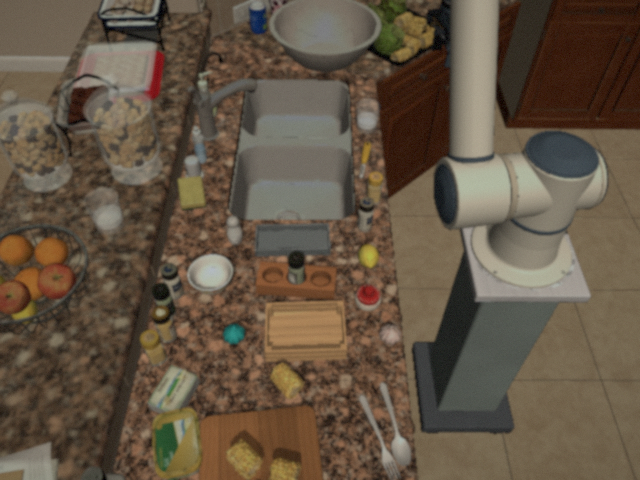

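View pics/wrist0.png

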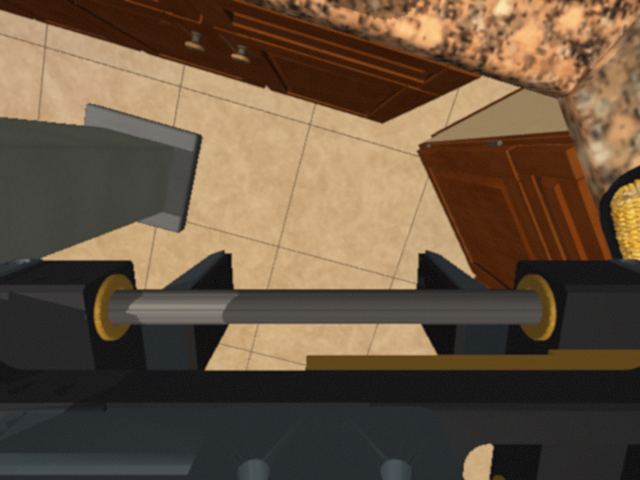

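The scene and side views give the layout. In the side view the candidates are: gold-capped jar (375,185), with the look-alike gold and yellow jars along the back wall at (152,345) and (163,320). The dark jar is at (366,215), with look-alikes at (163,295), (171,278) and the block jar (296,265). The lemon is at (369,256), with yellow fruit in the bowl. The garlic is at (390,333), with the turquoise one at (233,334) and a small thing at (345,381). The timer is at (368,297) and the peeler at (366,155). I'll check these in a close crop.

```bash
cat > h.py <<'E'
import numpy as np, cv2
from scipy.spatial.transform import Rotation as Ro
def K(m):
    f=240/np.tan(np.radians(m["vfov"]/2)); return f,m["cx"],m["cy"]
def ray(m,uv):
    f,cx,cy=K(m); R=np.array(m["R"]);t=np.array(m["t"])
    d=R.T@np.array([(uv[0]-cx)/f,(uv[1]-cy)/f,1]); return -R.T@t, d/np.linalg.norm(d)
def onz(m,uv,z):
    o,d=ray(m,uv); return o+d*(z-o[2])/d[2]
def proj(m,X):
    f,cx,cy=K(m); c=np.array(m["R"])@np.array(X)+np.array(m["t"]); return np.array([f*c[0]/c[2]+cx,f*c[1]/c[2]+cy])
def tri(obs):
    A=np.zeros((3,3));b=np.zeros(3)
    for m,uv in obs:
        o,d=ray(m,uv);P=np.eye(3)-np.outer(d,d);A+=P;b+=P@o
    X=np.linalg.solve(A,b)
    return X,[np.linalg.norm(proj(m,X)-uv) for m,uv in obs]
E
python3 - <<'E'
from bench import env
from h import *
m=env.camera_model("side")
for n,uv,z in [("gold",(375,195),0),("gold top",(375,177),.096),("dark",(365,227),0),("dark top",(366,204),.105),("lemon",(369,257),.028),("timer",(368,297),.04),("garlic",(390,334),.02),("peeler",(366,157),.01),("tray",(292,240),.02),("block",(296,280),.03),("crate",(305,331),.03)]:
    print(n,onz(m,uv,z).round(3))
im=cv2.imread("pics/side0.png")
cv2.imwrite("pics/crop1.png",cv2.resize(im[130:360,230:430],None,fx=2.6,fy=2.6,interpolation=cv2.INTER_CUBIC))
E
```

```text
gold [ 0.39  -0.198  0.   ]
gold top [ 0.399 -0.175  0.096]
dark [ 0.426 -0.071  0.   ]
dark top [ 0.432 -0.061  0.105]
lemon [0.424 0.06  0.028]
timer [0.435 0.196 0.04 ]
garlic [0.385 0.29  0.02 ]
peeler [ 0.409 -0.356  0.01 ]
tray [ 0.631 -0.003  0.02 ]
block [0.616 0.139 0.03 ]
crate [0.59  0.289 0.03 ]
```

View pics/crop1.png

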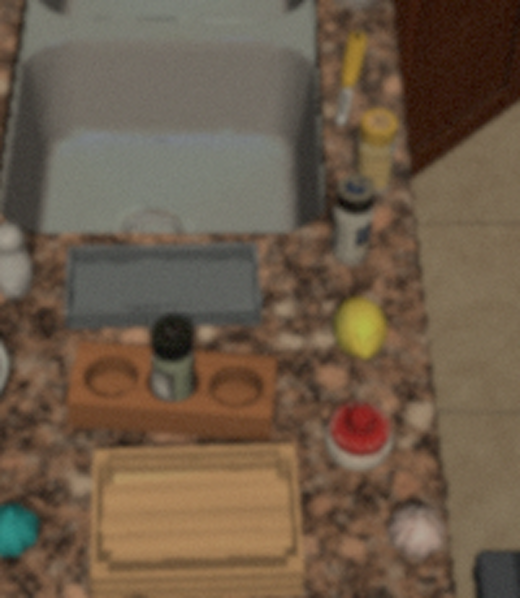

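```bash
cat >> h.py <<'E'
def Rt(s):
    q=s["eef_rot"]; return Ro.from_quat([q[1],q[2],q[3],q[0]]).as_matrix()
def goto(s,p,yaw=None):
    """tool down; yaw= world angle of the tool y axis (mod pi, nearest)"""
    R=Rt(s); 
    if yaw is None: y=R[:,1]; yaw=np.arctan2(y[1],y[0])
    cand=[]
    for k in (-1,0,1):
        a=yaw+k*np.pi; y=np.array([np.cos(a),np.sin(a),0]); x=np.array([0,0,-1.]); Rg=np.stack([x,y,np.cross(x,y)],1)
        rv=Ro.from_matrix(R.T@Rg).as_rotvec(); cand.append((np.linalg.norm(rv),rv))
    tr=R.T@(np.array(p)-s["tcp_pos"])*100
    cand.sort(key=lambda c:c[0])
    n=max(np.linalg.norm(tr)/4.17, np.degrees(cand[0][0])/7.16)
    print("travel cm",tr.round(2),"rot",cand[0][1].round(3),"rows>=",np.ceil(n), "alt",cand[1][1].round(2))
E
python3 - <<'E'
from bench import env
from h import *
s=env.read_state(); R=Rt(s); print(R.round(3)); y=R[:,1]; print("yaw",np.arctan2(y[1],y[0]))
m=env.camera_model("wrist"); Rc=m["R"]; c=-Rc.T@m["t"]; print("cam",c, "cam in tool",R.T@(c-s["tcp_pos"]), "fwd in tool",R.T@Rc[2],"right in tool",R.T@Rc[0])
goto(s,[0.36,-0.2,0.33],0)
goto(s,[0.36,-0.2,0.33],np.pi/2)
E
```

```text
[[-0.     0.27  -0.963]
 [ 0.001 -0.963 -0.27 ]
 [-1.    -0.001 -0.   ]]
yaw -1.296973490245199
cam [ 0.23168915 -0.58459599  0.38419724] cam in tool [-0.19340879  0.00059632 -0.06497615] fwd in tool [9.72539078e-01 6.65128006e-04 2.32738692e-01] right in tool [-8.61551915e-04  9.99999353e-01  7.42314602e-04]
travel cm [-13.89 -33.49 -29.25] rot [-1.297e+00 -1.000e-03  1.000e-03] rows>= 12.0 alt [1.84 0.   0.  ]
travel cm [-13.89 -33.49 -29.25] rot [0.274 0.    0.001] rows>= 12.0 alt [0.27 0.   0.  ]
```

```bash
python3 - <<'E'
from bench import env
from h import *
s=env.read_state()
goto(s,[0.42,-0.2,0.40],-np.pi/2)
E
```

```text
travel cm [-20.89 -31.88 -35.03] rot [0.274 0.    0.001] rows>= 13.0 alt [-2.87 -0.    0.  ]
```

send_rows(
  travel=[
    [-15, 0, 0],
    [-15, 0, 0],
    [-15, 0, 0],
    [-15, 0, 0],
    [-20.9, -31.9, -35],
    [-20.9, -31.9, -35],
    [-20.9, -31.9, -35],
    [-20.9, -31.9, -35],
    [-20.9, -31.9, -35],
    [-20.9, -31.9, -35],
    [-20.9, -31.9, -35],
    [-20.9, -31.9, -35],
    [-20.9, -31.9, -35],
    [-20.9, -31.9, -35],
    [-20.9, -31.9, -35],
    [-20.9, -31.9, -35],
    [-20.9, -31.9, -35],
    [-20.9, -31.9, -35],
    [-20.9, -31.9, -35],
    [-20.9, -31.9, -35],
  ],
  rotation=[
    [0, 0, 0],
    [0, 0, 0],
    [0, 0, 0],
    [0, 0, 0],
    [-0.274, 0, 0],
    [-0.274, 0, 0],
    [-0.274, 0, 0],
    [-0.274, 0, 0],
    [-0.274, 0, 0],
    [-0.274, 0, 0],
    [-0.274, 0, 0],
    [-0.274, 0, 0],
    [-0.274, 0, 0],
    [-0.274, 0, 0],
    [-0.274, 0, 0],
    [-0.274, 0, 0],
    [-0.274, 0, 0],
    [-0.274, 0, 0],
    [-0.274, 0, 0],
    [-0.274, 0, 0],
  ],
  claw=[1, 1, 1, 1, 1, 1, 1, 1, 1, 1, 1, 1, 1, 1, 1, 1, 1, 1, 1, 1],
)

```text
time: 1.82
tcp_pos: [0.4192, -0.2007, 0.4]
eef_rot: [-0.191, -0.681, -0.191, 0.681]
force: [-0.0, 0.5, -0.3]
gripper_width: 0.091
```

I gave the turn the wrong sign (-0.274 for +0.274). It does no harm for viewing, so I'll take the picture here.

```bash
python3 - <<'E'
from bench import env
from h import *
import pickle
s=env.read_state(); m=env.camera_model("wrist"); im=env.capture("wrist")[:,:,::-1]
cv2.imwrite("pics/w1.png",im); pickle.dump((s,m),open("w1.pkl","wb"))
goto(env.read_state(),[0.44,0.2,0.40],-np.pi/2)
E
```

```text
travel cm [  0.   -33.16 -22.6 ] rot [0.546 0.    0.   ] rows>= 10.0 alt [-2.6 -0.   0. ]
```

View pics/w1.png

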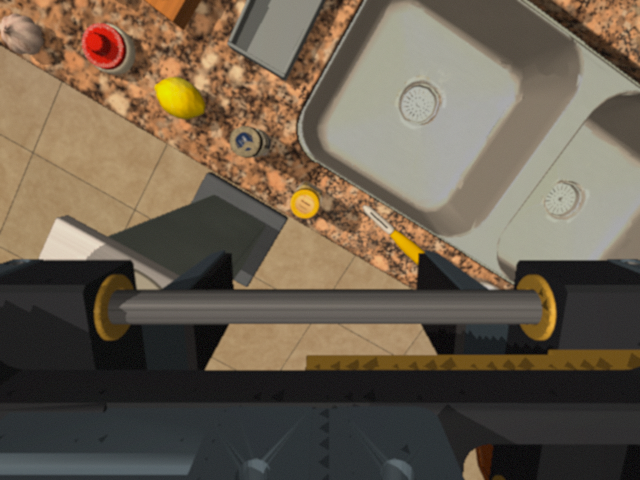

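The wrist view shows the gold cap (305,203), dark cap (250,141), lemon (180,98), timer (107,48), garlic (20,33) and peeler (365–420, 210–265), with the handle partly hidden by a finger. I'll go on to a second view.

send_rows(
  travel=[
    [0, -33.2, -22.6],
    [0, -33.2, -22.6],
    [0, -33.2, -22.6],
    [0, -33.2, -22.6],
    [0, -33.2, -22.6],
    [0, -33.2, -22.6],
    [0, -33.2, -22.6],
    [0, -33.2, -22.6],
    [0, -33.2, -22.6],
    [0, -33.2, -22.6],
    [0, -33.2, -22.6],
    [0, -33.2, -22.6],
    [0, -33.2, -22.6],
    [0, -33.2, -22.6],
    [0, -33.2, -22.6],
  ],
  rotation=[
    [0.546, 0, 0],
    [0.546, 0, 0],
    [0.546, 0, 0],
    [0.546, 0, 0],
    [0.546, 0, 0],
    [0.546, 0, 0],
    [0.546, 0, 0],
    [0.546, 0, 0],
    [0.546, 0, 0],
    [0.546, 0, 0],
    [0.546, 0, 0],
    [0.546, 0, 0],
    [0.546, 0, 0],
    [0.546, 0, 0],
    [0.546, 0, 0],
  ],
  claw=[1, 1, 1, 1, 1, 1, 1, 1, 1, 1, 1, 1, 1, 1, 1],
)

```text
time: 3.12
tcp_pos: [0.4399, 0.1998, 0.4003]
eef_rot: [0.0, 0.707, -0.0, -0.707]
force: [0.6, -0.4, -0.6]
gripper_width: 0.0913
```

```bash
python3 - <<'E'
from bench import env
from h import *
import pickle
s=env.read_state(); m=env.camera_model("wrist"); im=env.capture("wrist")[:,:,::-1]
cv2.imwrite("pics/w2.png",im); pickle.dump((s,m),open("w2.pkl","wb"))
E
```

```text
(no output)
```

View pics/w2.png

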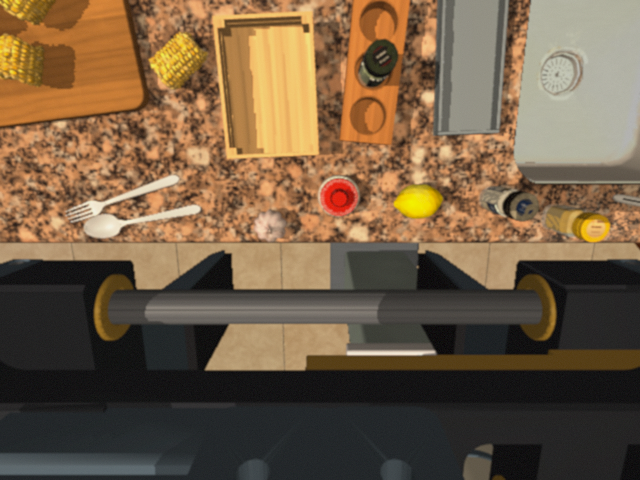

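The second view shows everything except the peeler. I'll measure using colour masks and two-view points.

```bash
python3 - <<'E'
from h import *
a=cv2.imread("pics/w1.png");b=cv2.imread("pics/w2.png")
def crop(im,x0,y0,x1,y1,f,n):
    o=cv2.resize(im[y0:y1,x0:x1],None,fx=f,fy=f,interpolation=cv2.INTER_CUBIC)
    for k in range(x0-x0%20+20,x1,20): cv2.putText(o,str(k),(int((k-x0)*f),10),0,.35,(255,255,255),1); cv2.line(o,(int((k-x0)*f),12),(int((k-x0)*f),18),(255,255,255),1)
    for k in range(y0-y0%20+20,y1,20): cv2.putText(o,str(k),(0,int((k-y0)*f)+4),0,.35,(255,255,255),1); cv2.line(o,(24,int((k-y0)*f)),(30,int((k-y0)*f)),(255,255,255),1)
    cv2.imwrite(n,o)
crop(b,210,0,510,165,2.6,"pics/c2.png")
crop(b,240,170,640,245,2,"pics/c3.png")
crop(a,210,110,450,280,3,"pics/c4.png")
E
```

```text
(no output)
```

View pics/c2.png

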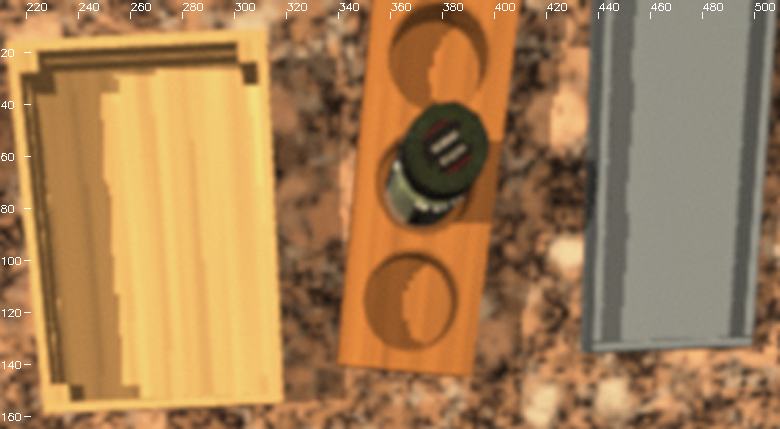

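View pics/c3.png

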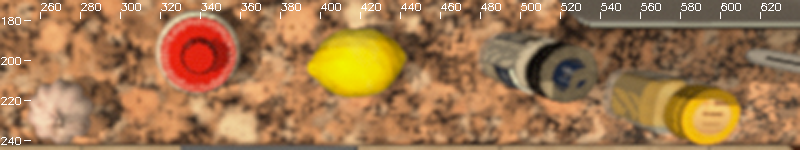

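View pics/c4.png

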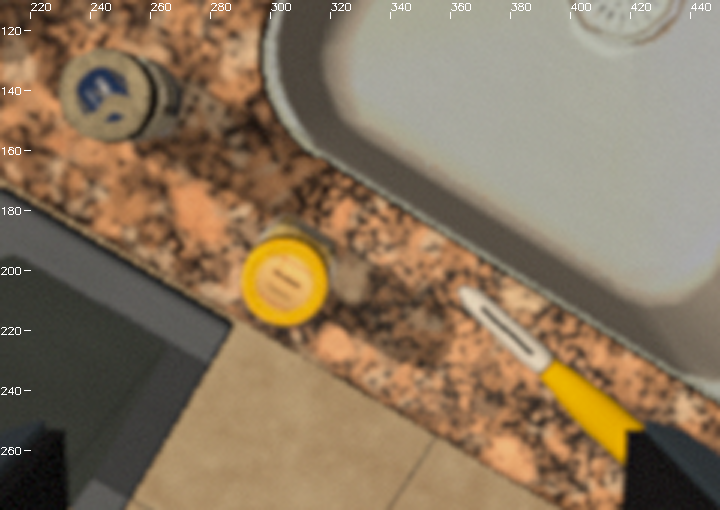

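```bash
python3 - <<'E'
from bench import env
from h import *
import pickle
m1=pickle.load(open("w1.pkl","rb"))[1];m2=pickle.load(open("w2.pkl","rb"))[1]
S=env.camera_model("side")
a=cv2.imread("pics/w1.png");b=cv2.imread("pics/w2.png");sd=cv2.imread("pics/side0.png")
def mask(im,lo,hi,box,x0=0):
    x0,y0,x1,y1=box; h=cv2.cvtColor(im[y0:y1,x0:x1],cv2.COLOR_BGR2HSV); k=cv2.inRange(h,lo,hi)
    c=max(cv2.findContours(k,cv2.RETR_EXTERNAL,cv2.CHAIN_APPROX_NONE)[0],key=cv2.contourArea)
    M=cv2.moments(c); return np.array([M['m10']/M['m00']+x0,M['m01']/M['m00']+y0]),cv2.contourArea(c),cv2.minAreaRect(c),c+np.array([x0,y0])
ly=((22,140,110),(36,255,255))
l1=mask(a,*ly,(140,60,225,140));l2=mask(b,*ly,(380,175,455,230));ls=mask(sd,*ly,(340,235,395,280))
print("lemon px",l1[0],l2[0],ls[0]); print("lemon tri w1w2",tri([(m1,l1[0]),(m2,l2[0])]),"w2+side",tri([(m2,l2[0]),(S,ls[0])]))
c=l2[3].reshape(-1,2); P=np.array([onz(m2,p,.028)[:2] for p in c]); r=cv2.minAreaRect((P*1000).astype(np.float32)); print("lemon rect mm",r, cv2.fitEllipse((P*1000).astype(np.float32)))
pt,A,_,c=l2; 
k=P-P.mean(0); w,v=np.linalg.eigh(k.T@k); print("lemon long axis ang",np.degrees(np.arctan2(v[1,1],v[0,1])))
print("gold top",tri([(m1,(301,203)),(m2,(593.5,226))]),onz(m1,(301,203),.096),onz(m2,(593.5,226),.096))
print("dark top",tri([(m1,(244.5,140)),(m2,(525,207))]),onz(m1,(244.5,140),.105),onz(m2,(525,207),.105))
print("garlic",tri([(m1,(19,34)),(m2,(270.5,224.5))]),onz(m2,(270.5,224.5),.02))
print("timer top",tri([(m1,(98,43)),(m2,(338.5,197.5))]))
w1,w2=onz(m2,(378.5,22),.04),onz(m2,(368,115.8),.04); print("wells",w1,w2,np.linalg.norm(w1-w2),"mid",(w1+w2)/2)
print("well side proj",proj(S,w1),proj(S,w2))
for p in [(434.6,135),(498.5,132.7)]: print("tray",onz(m2,p,.028))
for p in [(227,158),(319,154.6),(313,10.8),(214,16)]: print("crate",onz(m2,p,.045))
print("gold xy on table; peeler tip etc",onz(m1,(363,207),.005),onz(m1,(389,233),.008))
E
```

```text
lemon px [178.93807829  97.42787663] [418.1230142  200.83382539] [368.56270627 255.68261826]
lemon tri w1w2 (array([0.42770632, 0.05272418, 0.03053446]), [np.float64(0.0761893897360481), np.float64(0.07162370565140229)]) w2+side (array([0.42519414, 0.05013278, 0.02084151]), [np.float64(0.6688599383299436), np.float64(0.3960169179478615)])
lemon rect mm ((427.03509521484375, 51.923179626464844), (61.94068145751953, 61.464088439941406), 47.003421783447266) ((426.98822021484375, 52.097347259521484), (51.937286376953125, 72.30897521972656), 2.12628173828125)
lemon long axis ang 89.93559127590011
gold top (array([ 0.399183  , -0.17719219,  0.09776531]), [np.float64(1.4997969496097663), np.float64(1.4789704461382764)]) [ 0.39682615 -0.17708917  0.096     ] [ 0.40090952 -0.1784352   0.096     ]
dark top (array([ 0.43052389, -0.07261003,  0.10719394]), [np.float64(0.6949875572879308), np.float64(0.6701100662348369)]) [ 0.43122498 -0.07227794  0.105     ] [ 0.42927984 -0.07381177  0.105     ]
garlic (array([0.38767475, 0.28528185, 0.02590268]), [np.float64(1.057636216116915), np.float64(0.9384246558659333)]) [0.38799645 0.28601934 0.02      ]
timer top (array([0.43421852, 0.17735306, 0.03871475]), [np.float64(0.17761781372941404), np.float64(0.16180152636761977)])
wells [0.67611268 0.12436221 0.04      ] [0.55321825 0.1354824  0.04      ] 0.12339652028036212 mid [0.61466546 0.12992231 0.04      ]
well side proj [272.5583495  272.94008567] [320.46024486 276.82479587]
tray [0.52669406 0.03317225 0.028     ]
tray [ 0.52995556 -0.06261906  0.028     ]
crate [0.49348134 0.34300508 0.045     ]
crate [0.49828169 0.20692521 0.045     ]
crate [0.68826663 0.21422469 0.045     ]
crate [0.68199588 0.34871598 0.045     ]
gold xy on table; peeler tip etc [ 0.42953568 -0.26891512  0.005     ] [ 0.41555737 -0.32868673  0.008     ]
```

The heights hold up: caps at 0.098 and 0.107 m, well spacing 123 mm, crate 136 × 190 mm. Now I'll work out the dark jar moves.

```bash
python3 - <<'E'
from bench import env
from h import *
s=env.read_state()
goto(s,[0.430,-0.073,0.17],-np.pi/2)
goto(s,[0.430,-0.073,0.035],-np.pi/2)
E
```

```text
travel cm [23.04 27.28  0.99] rot [-0. -0. -0.] rows>= 9.0 alt [ 3.14 -0.    0.  ]
travel cm [36.54 27.28  0.99] rot [-0. -0. -0.] rows>= 11.0 alt [ 3.14 -0.    0.  ]
```

send_rows(
  travel=[
    [10, 27.3, 1],
    [10, 27.3, 1],
    [10, 27.3, 1],
    [10, 27.3, 1],
    [10, 27.3, 1],
    [10, 27.3, 1],
    [10, 27.3, 1],
    [23, 27.3, 1],
    [23, 27.3, 1],
    [23, 27.3, 1],
    [23, 27.3, 1],
    [23, 27.3, 1],
    [23, 27.3, 1],
    [23, 27.3, 1],
  ],
  rotation=[
    [0, 0, 0],
    [0, 0, 0],
    [0, 0, 0],
    [0, 0, 0],
    [0, 0, 0],
    [0, 0, 0],
    [0, 0, 0],
    [0, 0, 0],
    [0, 0, 0],
    [0, 0, 0],
    [0, 0, 0],
    [0, 0, 0],
    [0, 0, 0],
    [0, 0, 0],
  ],
  claw=[0.75, 0.75, 0.75, 0.75, 0.75, 0.75, 0.75, 0.75, 0.75, 0.75, 0.75, 0.75, 0.75, 0.75],
  force=20,
)

```text
time: 4.33
tcp_pos: [0.4317, -0.0724, 0.1725]
eef_rot: [0.001, 0.708, 0.0, -0.706]
force: [-0.3, -0.1, 1.7]
gripper_width: 0.0683
```

```bash
python3 - <<'E'
from bench import env
from h import *
import pickle
s=env.read_state(); m=env.camera_model("wrist"); im=env.capture("wrist")[:,:,::-1]
cv2.imwrite("pics/w3.png",im); pickle.dump((s,m),open("w3.pkl","wb"))
print(s["tcp_pos"],s["gripper_width"],proj(m,[.430,-.073,.105]),proj(m,s["tcp_pos"]))
E
```

```text
[ 0.43173309 -0.07239834  0.17248856] 0.06827979985947553 [324.26989176 242.70831631] [323.33126072 269.29845731]
```

View pics/w3.png

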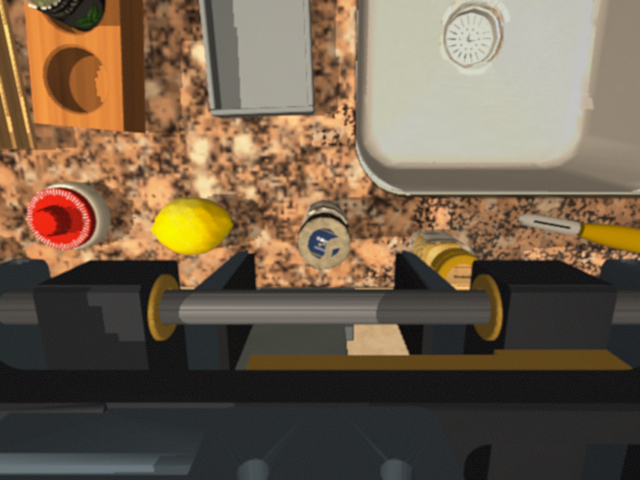

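The dark jar's top shows at (323.5,242), against a predicted (324,243), so it is centred. Next I'll descend and grip.

send_rows(
  travel=[
    [3, 0, 0],
    [6, 0, 0],
    [9, 0, 0],
    [11.5, 0, 0],
    [13.5, 0, 0],
    [13.5, 0, 0],
    [13.5, 0, 0],
    [13.5, 0, 0],
    [13.5, 0, 0],
    [13.5, 0, 0],
    [13.5, 0, 0],
    [13.5, 0, 0],
    [13.5, 0, 0],
  ],
  rotation=[
    [0, 0, 0],
    [0, 0, 0],
    [0, 0, 0],
    [0, 0, 0],
    [0, 0, 0],
    [0, 0, 0],
    [0, 0, 0],
    [0, 0, 0],
    [0, 0, 0],
    [0, 0, 0],
    [0, 0, 0],
    [0, 0, 0],
    [0, 0, 0],
  ],
  claw=[0.75, 0.75, 0.75, 0.75, 0.75, 0.75, 0.75, 0.3, 0.3, 0.3, 0.3, 0.3, 0.3],
  force=20,
)

```text
time: 5.47
tcp_pos: [0.4307, -0.072, 0.0359]
eef_rot: [0.001, 0.708, 0.001, -0.707]
force: [-0.4, 1.1, 12.7]
gripper_width: 0.0404
```

```bash
python3 - <<'E'
from bench import env
from h import *
import pickle
s=env.read_state(); print(s["tcp_pos"],s["gripper_width"],s["force"])
m3=pickle.load(open("w3.pkl","rb"))[1]; m2=pickle.load(open("w2.pkl","rb"))[1]
print("near well w3",onz(m3,(77,80),.04), "tri",tri([(m3,(77,80)),(m2,(368,115.8))]))
for p in [(210,115),(315,110)]: print(onz(m3,p,.028))
s["tcp_pos"]=np.array([.430,-.073,.0353])
goto(s,[0.430,-0.073,.2],np.radians(-90))
goto(s,[0.676,0.1245,.2],np.radians(-95.2))
E
```

```text
[ 0.43074085 -0.07197082  0.03585021] 0.04035425087928135 [-0.42518444  1.07560676 12.72973877]
near well w3 [0.5540115  0.13418075 0.04      ] tri (array([0.55382682, 0.13523447, 0.03837995]), [np.float64(0.6033930621544563), np.float64(0.3405042809538126)])
[0.5273313  0.02840703 0.028     ]
[ 0.53166028 -0.06479387  0.028     ]
travel cm [-1.647e+01  1.000e-02 -2.000e-02] rot [ 0.002 -0.001 -0.   ] rows>= 4.0 alt [-3.14  0.   -0.  ]
travel cm [-16.44 -19.7  -24.66] rot [ 0.093 -0.001 -0.   ] rows>= 9.0 alt [-3.05  0.   -0.  ]
```

send_rows(
  travel=[
    [-3, 0, 0],
    [-7, 0, 0],
    [-11, 0, 0],
    [-14, 0, 0],
    [-16.4, -10, -12],
    [-16.4, -19.7, -24.7],
    [-16.4, -19.7, -24.7],
    [-16.4, -19.7, -24.7],
    [-16.4, -19.7, -24.7],
    [-16.4, -19.7, -24.7],
    [-16.4, -19.7, -24.7],
    [-16.4, -19.7, -24.7],
    [-16.4, -19.7, -24.7],
    [-16.4, -19.7, -24.7],
    [-16.4, -19.7, -24.7],
    [-16.4, -19.7, -24.7],
    [-16.4, -19.7, -24.7],
  ],
  rotation=[
    [0, 0, 0],
    [0, 0, 0],
    [0, 0, 0],
    [0, 0, 0],
    [0, 0, 0],
    [0.093, 0, 0],
    [0.093, 0, 0],
    [0.093, 0, 0],
    [0.093, 0, 0],
    [0.093, 0, 0],
    [0.093, 0, 0],
    [0.093, 0, 0],
    [0.093, 0, 0],
    [0.093, 0, 0],
    [0.093, 0, 0],
    [0.093, 0, 0],
    [0.093, 0, 0],
  ],
  claw=[0.3, 0.3, 0.3, 0.3, 0.3, 0.3, 0.3, 0.3, 0.3, 0.3, 0.3, 0.3, 0.3, 0.3, 0.3, 0.3, 0.3],
)

```text
time: 6.88
tcp_pos: [0.6762, 0.1248, 0.1995]
eef_rot: [0.032, -0.706, 0.033, 0.706]
force: [0.3, -0.4, -1.5]
gripper_width: 0.0404
```

```bash
python3 - <<'E'
from bench import env
from h import *
import pickle
s=env.read_state(); m=env.camera_model("wrist"); im=env.capture("wrist")[:,:,::-1]
cv2.imwrite("pics/w4.png",im); pickle.dump((s,m),open("w4.pkl","wb"))
print(s["tcp_pos"],s["gripper_width"],s["force"])
E
```

```text
[0.67622029 0.12482816 0.19946596] 0.04043472735273872 [ 0.32852739 -0.36509983 -1.45558399]
```

View pics/w4.png

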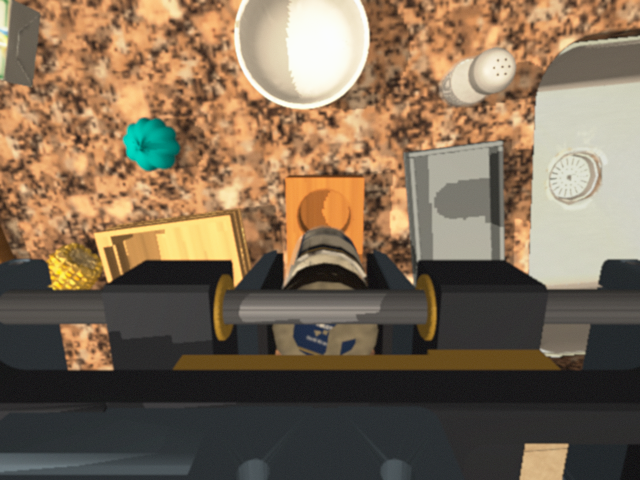

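```bash
python3 - <<'E'
from h import *
import pickle
s,m=pickle.load(open("w4.pkl","rb"))
im=cv2.imread("pics/w4.png"); cv2.imwrite("pics/c5.png",cv2.resize(im[165:265,265:385],None,fx=6,fy=6,interpolation=cv2.INTER_CUBIC))
a,b=onz(m,(286,177),.04),onz(m,(364,177),.04); d=(b-a)/np.linalg.norm(b-a); n=np.array([-d[1],d[0],0]); n*=np.sign(n[0]); 
print(a,b,np.linalg.norm(a-b),"far well",(a+b)/2-.038*n,np.degrees(np.arctan2(d[1],d[0])),"near",(a+b)/2-.162*n)
print(onz(m,(325,188),.04)-.026*n, proj(m,[.676,.1245,.04]))
E
```

```text
[0.71916802 0.157298   0.04      ] [0.71220815 0.08251387 0.04      ] 0.07510730435195656 far well [0.67785159 0.12342723 0.04      ] -95.31698582371808 near [0.55438513 0.13491779 0.04      ]
[0.67929246 0.12329384 0.04      ] [324.08402725 217.84068528]
```

View pics/c5.png

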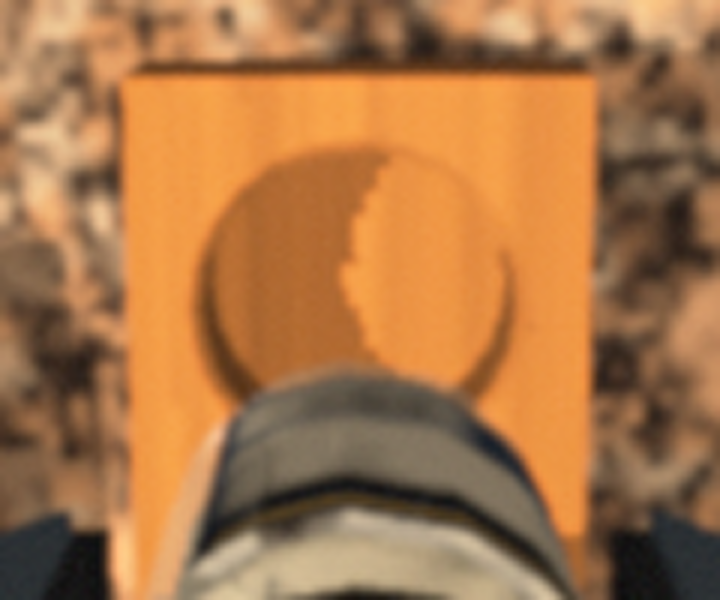

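The block edge gives the far well at (0.678,0.1235), about 2 mm further in x than before. I'll correct for that, descend in stages and then check the force.

send_rows(
  travel=[
    [2, 0.1, -0.15],
    [5, 0.1, -0.15],
    [8, 0.1, -0.15],
    [10.5, 0.1, -0.15],
    [11.5, 0.1, -0.15],
    [12, 0.1, -0.15],
    [12.5, 0.1, -0.15],
    [13, 0.1, -0.15],
    [13.5, 0.1, -0.15],
    [14, 0.1, -0.15],
    [14.5, 0.1, -0.15],
    [15, 0.1, -0.15],
    [15.3, 0.1, -0.15],
    [15.3, 0.1, -0.15],
    [15.3, 0.1, -0.15],
  ],
  rotation=[
    [0, 0, 0],
    [0, 0, 0],
    [0, 0, 0],
    [0, 0, 0],
    [0, 0, 0],
    [0, 0, 0],
    [0, 0, 0],
    [0, 0, 0],
    [0, 0, 0],
    [0, 0, 0],
    [0, 0, 0],
    [0, 0, 0],
    [0, 0, 0],
    [0, 0, 0],
    [0, 0, 0],
  ],
  claw=[0.3, 0.3, 0.3, 0.3, 0.3, 0.3, 0.3, 0.3, 0.3, 0.3, 0.3, 0.3, 0.3, 0.3, 0.3],
)

```text
time: 8.18
tcp_pos: [0.6783, 0.1245, 0.0461]
eef_rot: [-0.032, 0.706, -0.032, -0.706]
force: [0.4, -0.2, -0.8]
gripper_width: 0.0405
```

```bash
python3 - <<'E'
from bench import env
from h import *
s=env.read_state(); m=env.camera_model("wrist"); im=env.capture("wrist")[:,:,::-1]
print(s["tcp_pos"],s["gripper_width"],s["force"])
cv2.imwrite("pics/w5.png",im)
E
```

```text
[0.67830555 0.12446155 0.04612665] 0.04052692895745629 [ 0.41270342 -0.18549558 -0.75593806]
```

View pics/w5.png

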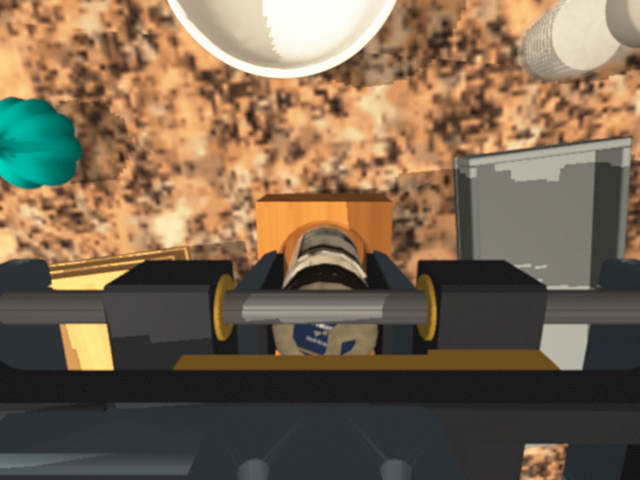

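No contact force and the jar sits centred in the well. I'll release and rise.

send_rows(
  travel=[
    [0, 0, 0],
    [0, 0, 0],
    [0, 0, 0],
    [0, 0, 0],
    [0, 0, 0],
    [-2, 0, 0],
    [-5, 0, 0],
    [-9, 0, 0],
    [-13, 0, 0],
    [-16, 0, 0],
    [-16, 0, 0],
    [-16, 0, 0],
  ],
  rotation=[
    [0, 0, 0],
    [0, 0, 0],
    [0, 0, 0],
    [0, 0, 0],
    [0, 0, 0],
    [0, 0, 0],
    [0, 0, 0],
    [0, 0, 0],
    [0, 0, 0],
    [0, 0, 0],
    [0, 0, 0],
    [0, 0, 0],
  ],
  claw=[0.7, 0.7, 0.7, 0.7, 0.7, 0.7, 0.7, 0.7, 0.7, 0.7, 0.7, 0.7],
)

```text
time: 9.23
tcp_pos: [0.6793, 0.1246, 0.2083]
eef_rot: [-0.032, 0.708, -0.032, -0.705]
force: [-0.2, -0.3, -1.0]
gripper_width: 0.0635
```

```bash
python3 - <<'E'
from bench import env
from h import *
s=env.read_state(); m=env.camera_model("wrist"); im=env.capture("wrist")[:,:,::-1]
print(s["tcp_pos"],s["gripper_width"],s["force"])
cv2.imwrite("pics/w6.png",im)
goto(s,[0.399,-0.1775,0.17],-np.pi/2)
E
```

```text
[0.67925923 0.12457501 0.20827917] 0.06354070565194715 [-0.22215524 -0.26320133 -1.01192574]
travel cm [ 3.71 32.64 25.17] rot [-0.091 -0.004  0.001] rows>= 10.0 alt [3.05 0.   0.01]
```

View pics/w6.png

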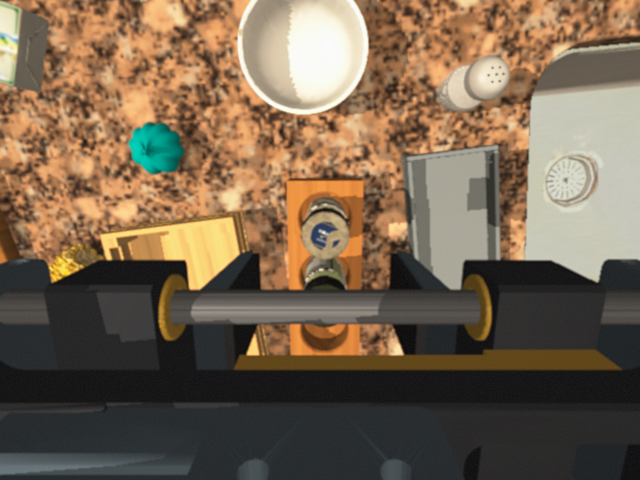

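The dark jar stands in the far well, cap at (322,235). Now to the gold jar.

send_rows(
  travel=[
    [3.7, 32.6, 25.2],
    [3.7, 32.6, 25.2],
    [3.7, 32.6, 25.2],
    [3.7, 32.6, 25.2],
    [3.7, 32.6, 25.2],
    [3.7, 32.6, 25.2],
    [3.7, 32.6, 25.2],
    [3.7, 32.6, 25.2],
    [3.7, 32.6, 25.2],
    [3.7, 32.6, 25.2],
    [3.7, 32.6, 25.2],
    [3.7, 32.6, 25.2],
    [3.7, 32.6, 25.2],
    [3.7, 32.6, 25.2],
    [3.7, 32.6, 25.2],
  ],
  rotation=[
    [-0.091, 0, 0],
    [-0.091, 0, 0],
    [-0.091, 0, 0],
    [-0.091, 0, 0],
    [-0.091, 0, 0],
    [-0.091, 0, 0],
    [-0.091, 0, 0],
    [-0.091, 0, 0],
    [-0.091, 0, 0],
    [-0.091, 0, 0],
    [-0.091, 0, 0],
    [-0.091, 0, 0],
    [-0.091, 0, 0],
    [-0.091, 0, 0],
    [-0.091, 0, 0],
  ],
  claw=[0.75, 0.75, 0.75, 0.75, 0.75, 0.75, 0.75, 0.75, 0.75, 0.75, 0.75, 0.75, 0.75, 0.75, 0.75],
)

```text
time: 10.53
tcp_pos: [0.3982, -0.1764, 0.1689]
eef_rot: [-0.0, -0.707, -0.001, 0.707]
force: [-0.0, 0.6, -0.0]
gripper_width: 0.0685
```

```bash
python3 - <<'E'
from bench import env
from h import *
import pickle
s=env.read_state(); m=env.camera_model("wrist"); im=env.capture("wrist")[:,:,::-1]
print(s["tcp_pos"],s["gripper_width"],proj(m,[.399,-.1775,.096]))
cv2.imwrite("pics/w7.png",im);pickle.dump((s,m),open("w7.pkl","wb"))
E
```

```text
[ 0.39815951 -0.17640968  0.16893005] 0.06846631899467305 [325.09222255 237.29212135]
```

View pics/w7.png

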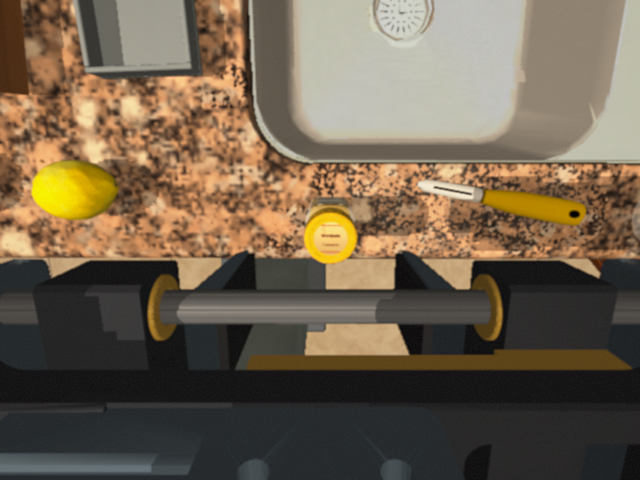

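The gold cap is at (330.5,237), about 5 px from where I predicted, so the jar is 4 mm further in -y. I'll correct for that and grip it. The whole peeler is visible, from tip (418,186) to end (587,212).

send_rows(
  travel=[
    [2, 0.45, 0],
    [5, 0.45, 0],
    [8, 0.45, 0],
    [11, 0.45, 0],
    [13.4, 0.45, 0],
    [13.4, 0.45, 0],
    [13.4, 0.45, 0],
    [13.4, 0.45, 0],
    [13.4, 0.45, 0],
    [13.4, 0.45, 0],
    [13.4, 0.45, 0],
    [13.4, 0.45, 0],
    [13.4, 0.45, 0],
  ],
  rotation=[
    [0, 0, 0],
    [0, 0, 0],
    [0, 0, 0],
    [0, 0, 0],
    [0, 0, 0],
    [0, 0, 0],
    [0, 0, 0],
    [0, 0, 0],
    [0, 0, 0],
    [0, 0, 0],
    [0, 0, 0],
    [0, 0, 0],
    [0, 0, 0],
  ],
  claw=[0.75, 0.75, 0.75, 0.75, 0.75, 0.75, 0.75, 0.3, 0.3, 0.3, 0.3, 0.3, 0.3],
  force=20,
)

```text
time: 11.67
tcp_pos: [0.3981, -0.1819, 0.0359]
eef_rot: [0.0, 0.708, -0.0, -0.707]
force: [0.5, 2.6, 11.5]
gripper_width: 0.041
```

```bash
python3 - <<'E'
from bench import env
from h import *
import pickle
s=env.read_state(); print(s["tcp_pos"],s["gripper_width"],s["force"])
goto(s,[0.5542,0.135,.2],np.radians(-95.2))
_,m=pickle.load(open("w7.pkl","rb"))
im=cv2.imread("pics/w7.png")
t,e=onz(m,(418,186),.004),onz(m,(587.5,212),.01); d=(t-e)[:2]; print("peeler",t,e,np.linalg.norm(d),np.degrees(np.arctan2(d[1],d[0])),"mid",(t+e)/2)
m1=pickle.load(open("w1.pkl","rb"))[1]
print(tri([(m,(418,186)),(m1,(362,206.5))]),tri([(m,(480.5,199)),(m1,(388.5,232))]))
for p in [(88,76),(200,75),(80,68)]: print("tray",onz(m,p,.028))
cv2.imwrite("pics/c6.png",cv2.resize(im[0:110,60:260],None,fx=3.5,fy=3.5,interpolation=cv2.INTER_CUBIC))
E
```

```text
[ 0.39810265 -0.18193455  0.03588926] 0.04100824359475613 [ 0.51829976  2.57574518 11.51060547]
travel cm [-16.41 -31.69 -15.62] rot [ 0.09  -0.001 -0.001] rows>= 10.0 alt [-3.05  0.   -0.  ]
peeler [ 0.4287272  -0.26901808  0.004     ] [ 0.40398098 -0.43578163  0.01      ] 0.16858961573963419 81.55941284424857 mid [ 0.41635409 -0.35239985  0.007     ]
(array([ 0.43081668, -0.26371949,  0.02468982]), [np.float64(0.1008582085325841), np.float64(0.0584799326189966)]) (array([ 0.4186409 , -0.32207676,  0.02638432]), [np.float64(0.29362904394547035), np.float64(0.1683437169976959)])
tray [0.52463662 0.02569391 0.028     ]
tray [ 0.52551843 -0.07033322  0.028     ]
tray [0.53097482 0.03155597 0.028     ]
```

View pics/c6.png

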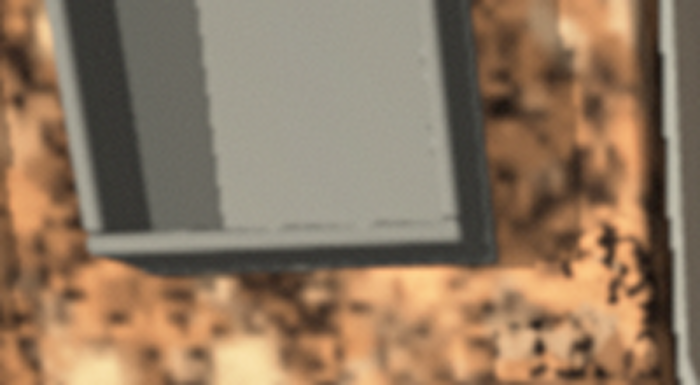

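The gold jar is gripped at 41 mm. I'll carry it over the near well.

send_rows(
  travel=[
    [-3, 0, 0],
    [-7, 0, 0],
    [-11, 0, 0],
    [-14, 0, 0],
    [-16.4, -10, -5],
    [-16.4, -31.7, -15.6],
    [-16.4, -31.7, -15.6],
    [-16.4, -31.7, -15.6],
    [-16.4, -31.7, -15.6],
    [-16.4, -31.7, -15.6],
    [-16.4, -31.7, -15.6],
    [-16.4, -31.7, -15.6],
    [-16.4, -31.7, -15.6],
    [-16.4, -31.7, -15.6],
    [-16.4, -31.7, -15.6],
    [-16.4, -31.7, -15.6],
    [-16.4, -31.7, -15.6],
    [-16.4, -31.7, -15.6],
    [-16.4, -31.7, -15.6],
  ],
  rotation=[
    [0, 0, 0],
    [0, 0, 0],
    [0, 0, 0],
    [0, 0, 0],
    [0, 0, 0],
    [0.09, 0, 0],
    [0.09, 0, 0],
    [0.09, 0, 0],
    [0.09, 0, 0],
    [0.09, 0, 0],
    [0.09, 0, 0],
    [0.09, 0, 0],
    [0.09, 0, 0],
    [0.09, 0, 0],
    [0.09, 0, 0],
    [0.09, 0, 0],
    [0.09, 0, 0],
    [0.09, 0, 0],
    [0.09, 0, 0],
  ],
  claw=[0.3, 0.3, 0.3, 0.3, 0.3, 0.3, 0.3, 0.3, 0.3, 0.3, 0.3, 0.3, 0.3, 0.3, 0.3, 0.3, 0.3, 0.3, 0.3],
)

```text
time: 13.25
tcp_pos: [0.5535, 0.1344, 0.1994]
eef_rot: [0.032, -0.706, 0.032, 0.706]
force: [1.3, 0.6, -0.6]
gripper_width: 0.0413
```

```bash
python3 - <<'E'
from bench import env
from h import *
import pickle
s=env.read_state(); m=env.camera_model("wrist"); im=env.capture("wrist")[:,:,::-1]
print(s["tcp_pos"],s["gripper_width"],s["dq"],proj(m,[.5542,.135,.04]))
cv2.imwrite("pics/w8.png",im);pickle.dump((s,m),open("w8.pkl","wb"))
E
```

```text
[0.55346713 0.13437135 0.19937188] 0.04131978744938052 [ 0.00322471  0.00332364 -0.0046116  -0.00032518 -0.00071654 -0.00037497] [323.0487565  217.05947794]
```

View pics/w8.png

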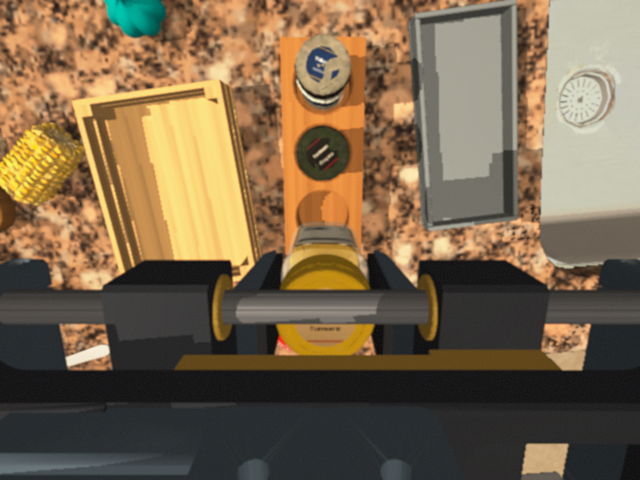

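```bash
python3 - <<'E'
from h import *
im=cv2.imread("pics/w8.png"); 
def crop(im,x0,y0,x1,y1,f,n):
    o=cv2.resize(im[y0:y1,x0:x1],None,fx=f,fy=f,interpolation=cv2.INTER_CUBIC)
    for k in range(x0-x0%20+20,x1,20): cv2.putText(o,str(k),(int((k-x0)*f),10),0,.35,(0,0,255),1); cv2.line(o,(int((k-x0)*f),12),(int((k-x0)*f),18),(0,0,255),1)
    for k in range(y0-y0%20+20,y1,20): cv2.putText(o,str(k),(0,int((k-y0)*f)+4),0,.35,(0,0,255),1); cv2.line(o,(24,int((k-y0)*f)),(30,int((k-y0)*f)),(0,0,255),1)
    cv2.imwrite(n,o)
crop(im,270,0,540,250,2.4,"pics/c7.png")
E
```

```text
(no output)
```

View pics/c7.png

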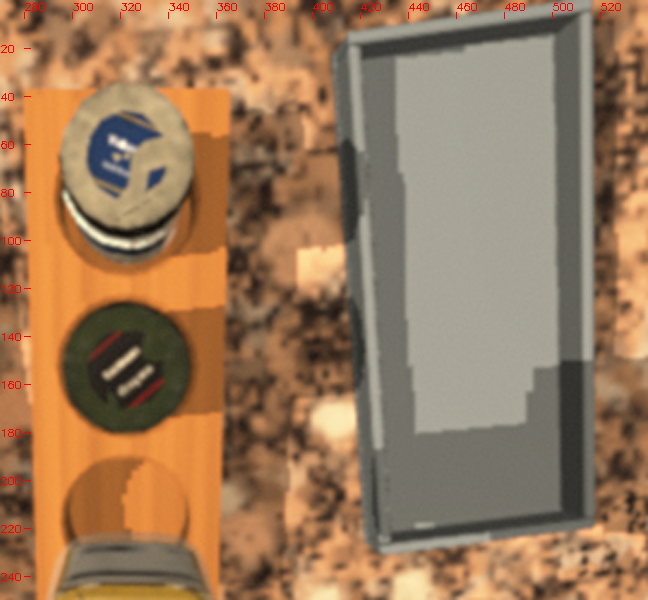

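```bash
python3 - <<'E'
from h import *
import pickle
s,m=pickle.load(open("w8.pkl","rb"))
n=np.array([np.cos(np.radians(-5.2)),np.sin(np.radians(-5.2)),0])
print("near well",onz(m,(322.7,190.4),.04)-.026*n)
c=onz(m,(322.9,153),.115); print("mid jar",c,"near from mid",c-.062*n)
d=onz(m,(323,65),.115);print("dark jar top",d, "target", c+.062*n)
C=[onz(m,p,.028) for p in [(415,15.8),(515.8,4.2),(517,218.8),(427,227)]]
for x in C: print(x)
print([np.linalg.norm(C[i]-C[(i+1)%4]) for i in range(4)],"ctr",np.mean(C,0))
l=C[0]+C[1]-C[2]-C[3]; print(np.degrees(np.arctan2(l[1],l[0])))
goto(s,[.5545,.1350,.0465],np.radians(-95.2))
E
```

```text
near well [0.55450017 0.1352503  0.04      ]
mid jar [0.61618944 0.12907986 0.115     ] near from mid [0.55444461 0.13469908 0.115     ]
dark jar top [0.67661197 0.12335998 0.115     ] target [0.67793428 0.12346064 0.115     ]
[0.72810663 0.03537856 0.028     ]
[ 0.72916504 -0.0550484   0.028     ]
[ 0.53193014 -0.06216815  0.028     ]
[0.53183444 0.02976887 0.028     ]
[np.float64(0.090433157263367), np.float64(0.19736335725199258), np.float64(0.09193707608590021), np.float64(0.19635233703303404)] ctr [ 0.63025906 -0.01301728  0.028     ]
1.8527981607584134
travel cm [15.29 -0.07 -0.1 ] rot [-0.001  0.    -0.   ] rows>= 4.0 alt [ 3.14 -0.   -0.  ]
```

send_rows(
  travel=[
    [2, -0.05, -0.1],
    [5, -0.05, -0.1],
    [8, -0.05, -0.1],
    [10.5, -0.05, -0.1],
    [11.5, -0.05, -0.1],
    [12, -0.05, -0.1],
    [12.5, -0.05, -0.1],
    [13, -0.05, -0.1],
    [13.5, -0.05, -0.1],
    [14, -0.05, -0.1],
    [14.5, -0.05, -0.1],
    [15, -0.05, -0.1],
    [15.3, -0.05, -0.1],
    [15.3, -0.05, -0.1],
    [15.3, -0.05, -0.1],
  ],
  rotation=[
    [0, 0, 0],
    [0, 0, 0],
    [0, 0, 0],
    [0, 0, 0],
    [0, 0, 0],
    [0, 0, 0],
    [0, 0, 0],
    [0, 0, 0],
    [0, 0, 0],
    [0, 0, 0],
    [0, 0, 0],
    [0, 0, 0],
    [0, 0, 0],
    [0, 0, 0],
    [0, 0, 0],
  ],
  claw=[0.3, 0.3, 0.3, 0.3, 0.3, 0.3, 0.3, 0.3, 0.3, 0.3, 0.3, 0.3, 0.3, 0.3, 0.3],
)

```text
time: 14.55
tcp_pos: [0.5548, 0.1357, 0.0461]
eef_rot: [0.032, -0.706, 0.032, 0.706]
force: [0.4, -0.5, -0.3]
gripper_width: 0.0411
```

No contact, and the jar is at floor height. I'll release and rise.

send_rows(
  travel=[
    [0, 0, 0],
    [0, 0, 0],
    [0, 0, 0],
    [0, 0, 0],
    [0, 0, 0],
    [-2, 0, 0],
    [-5, 0, 0],
    [-9, 0, 0],
    [-13, 0, 0],
    [-16, 0, 0],
    [-16, 0, 0],
    [-16, 0, 0],
    [-16, 0, 0],
  ],
  rotation=[
    [0, 0, 0],
    [0, 0, 0],
    [0, 0, 0],
    [0, 0, 0],
    [0, 0, 0],
    [0, 0, 0],
    [0, 0, 0],
    [0, 0, 0],
    [0, 0, 0],
    [0, 0, 0],
    [0, 0, 0],
    [0, 0, 0],
    [0, 0, 0],
  ],
  claw=[0.7, 0.7, 0.7, 0.7, 0.7, 0.7, 0.7, 0.7, 0.7, 0.7, 0.7, 0.7, 0.7],
)

```text
time: 15.63
tcp_pos: [0.5543, 0.1356, 0.2058]
eef_rot: [0.032, -0.706, 0.032, 0.707]
force: [-0.0, -0.5, -0.5]
gripper_width: 0.0638
```

```bash
python3 - <<'E'
from bench import env
from h import *
s=env.read_state()
print(s["tcp_pos"],s["gripper_width"])
for x,w in (("wrist","w9"),("side","s9")):
    im=env.capture(x)[:,:,::-1]; cv2.imwrite(f"pics/{w}.png",im)
# lemon: jaws along world x -> yaw 0
goto(s,[0.4275,0.052,0.17],0); goto(s,[0.4275,0.052,0.17],np.pi)
E
```

```text
[0.55429798 0.13555647 0.20577859] 0.0638339211525122
travel cm [ 3.59  9.46 11.87] rot [ 1.481e+00  0.000e+00 -1.000e-03] rows>= 12.0 alt [ 1.48  0.   -0.  ]
travel cm [ 3.59  9.46 11.87] rot [ 1.481e+00  0.000e+00 -1.000e-03] rows>= 12.0 alt [-1.66  0.    0.  ]
```

View pics/w9.png

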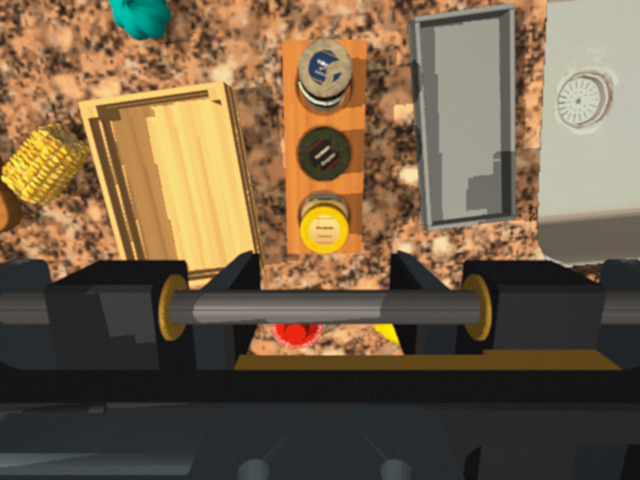

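Both jars stand in their wells. The half-turn near π would pass joint 6's range, so for the lemon I'll take the other turn (-1.66).

send_rows(
  travel=[
    [0, 9.5, 11.9],
    [0, 9.5, 11.9],
    [0, 9.5, 11.9],
    [0, 9.5, 11.9],
    [3.6, 9.5, 11.9],
    [3.6, 9.5, 11.9],
    [3.6, 9.5, 11.9],
    [3.6, 9.5, 11.9],
    [3.6, 9.5, 11.9],
    [3.6, 9.5, 11.9],
    [3.6, 9.5, 11.9],
    [3.6, 9.5, 11.9],
    [3.6, 9.5, 11.9],
    [3.6, 9.5, 11.9],
    [3.6, 9.5, 11.9],
    [3.6, 9.5, 11.9],
    [3.6, 9.5, 11.9],
    [3.6, 9.5, 11.9],
  ],
  rotation=[
    [-1.66, 0, 0],
    [-1.66, 0, 0],
    [-1.66, 0, 0],
    [-1.66, 0, 0],
    [-1.66, 0, 0],
    [-1.66, 0, 0],
    [-1.66, 0, 0],
    [-1.66, 0, 0],
    [-1.66, 0, 0],
    [-1.66, 0, 0],
    [-1.66, 0, 0],
    [-1.66, 0, 0],
    [-1.66, 0, 0],
    [-1.66, 0, 0],
    [-1.66, 0, 0],
    [-1.66, 0, 0],
    [-1.66, 0, 0],
    [-1.66, 0, 0],
  ],
  claw=[0.95, 0.95, 0.95, 0.95, 0.95, 0.95, 0.95, 0.95, 0.95, 0.95, 0.95, 0.95, 0.95, 0.95, 0.95, 0.95, 0.95, 0.95],
)

```text
time: 17.23
tcp_pos: [0.4275, 0.0517, 0.17]
eef_rot: [-0.499, -0.5, -0.5, 0.501]
force: [-0.6, -0.2, -0.1]
gripper_width: 0.0868
```

```bash
python3 - <<'E'
from bench import env
from h import *
import pickle
s=env.read_state(); m=env.camera_model("wrist"); im=env.capture("wrist")[:,:,::-1]
print(s["tcp_pos"],s["gripper_width"],s["joints"])
cv2.imwrite("pics/w10.png",im);pickle.dump((s,m),open("w10.pkl","wb"))
h=cv2.cvtColor(np.ascontiguousarray(im),cv2.COLOR_BGR2HSV);k=cv2.inRange(h,(22,140,110),(36,255,255)); k[300:]=0
c=max(cv2.findContours(k,0,1)[0],key=cv2.contourArea); M=cv2.moments(c);p=(M['m10']/M['m00'],M['m01']/M['m00']); print(p,cv2.boundingRect(c),onz(m,p,.028))
E
```

```text
[0.42750353 0.05173602 0.16996927] 0.08676759605478586 [-1.84198305e-02  2.50013072e-01  1.82705524e+00  4.08367824e-06
  1.06502595e+00 -1.60714502e-02]
(323.984046265829, 218.24743244590687) (295, 178, 58, 81) [0.42689038 0.05336211 0.028     ]
```

View pics/w10.png

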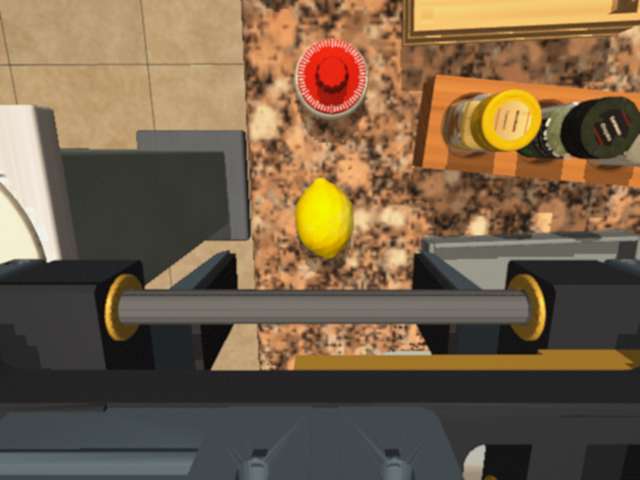

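The lemon is centred at (324,218), which is (0.427,0.053). I'll go down and grip it.

send_rows(
  travel=[
    [2, 0, -0.15],
    [5, 0, -0.15],
    [8, 0, -0.15],
    [11, 0, -0.15],
    [13.5, 0, -0.15],
    [15, 0, -0.15],
    [16.1, 0, -0.15],
    [16.1, 0, -0.15],
    [16.1, 0, -0.15],
    [16.1, 0, -0.15],
    [16.1, 0, -0.15],
    [16.1, 0, -0.15],
    [16.1, 0, -0.15],
    [16.1, 0, -0.15],
    [16.1, 0, -0.15],
  ],
  rotation=[
    [0, 0, 0],
    [0, 0, 0],
    [0, 0, 0],
    [0, 0, 0],
    [0, 0, 0],
    [0, 0, 0],
    [0, 0, 0],
    [0, 0, 0],
    [0, 0, 0],
    [0, 0, 0],
    [0, 0, 0],
    [0, 0, 0],
    [0, 0, 0],
    [0, 0, 0],
    [0, 0, 0],
  ],
  claw=[0.95, 0.95, 0.95, 0.95, 0.95, 0.95, 0.95, 0.95, 0.4, 0.4, 0.4, 0.4, 0.4, 0.4, 0.4],
  force=15,
)

```text
time: 18.53
tcp_pos: [0.4281, 0.0532, 0.0096]
eef_rot: [0.5, 0.501, 0.499, -0.5]
force: [-0.3, -0.1, 7.7]
gripper_width: 0.0516
```

```bash
python3 - <<'E'
from bench import env
from h import *
s=env.read_state(); print(s["tcp_pos"],s["gripper_width"],s["force"])
# crate ctr .590,.278 yaw ~2deg
goto(s,[0.610,0.278,0.2],0); goto(s,[0.610,0.278,0.2],np.radians(2))
E
```

```text
[0.42806928 0.05324889 0.00958385] 0.05163308157559174 [-0.3178911  -0.07983444  7.73516935]
travel cm [-19.02  18.19 -22.49] rot [-0.001 -0.    -0.001] rows>= 9.0 alt [ 3.14 -0.    0.  ]
travel cm [-19.02  18.19 -22.49] rot [-0.036  0.    -0.001] rows>= 9.0 alt [ 3.11 -0.   -0.  ]
```

send_rows(
  travel=[
    [-3, 0, 0],
    [-7, 0, 0],
    [-11, 0, 0],
    [-15, 0, 0],
    [-19, 2, -2],
    [-19, 18.2, -22.5],
    [-19, 18.2, -22.5],
    [-19, 18.2, -22.5],
    [-19, 18.2, -22.5],
    [-19, 18.2, -22.5],
    [-19, 18.2, -22.5],
    [-19, 18.2, -22.5],
    [-19, 18.2, -22.5],
    [-19, 18.2, -22.5],
    [-19, 18.2, -22.5],
    [-19, 18.2, -22.5],
  ],
  rotation=[
    [0, 0, 0],
    [0, 0, 0],
    [0, 0, 0],
    [0, 0, 0],
    [0, 0, 0],
    [-0.03, 0, 0],
    [-0.03, 0, 0],
    [-0.03, 0, 0],
    [-0.03, 0, 0],
    [-0.03, 0, 0],
    [-0.03, 0, 0],
    [-0.03, 0, 0],
    [-0.03, 0, 0],
    [-0.03, 0, 0],
    [-0.03, 0, 0],
    [-0.03, 0, 0],
  ],
  claw=[0.4, 0.4, 0.4, 0.4, 0.4, 0.4, 0.4, 0.4, 0.4, 0.4, 0.4, 0.4, 0.4, 0.4, 0.4, 0.4],
)

```text
time: 19.87
tcp_pos: [0.6092, 0.2771, 0.1993]
eef_rot: [0.507, 0.493, 0.507, -0.493]
force: [0.3, -0.4, -1.8]
gripper_width: 0.0518
```

```bash
python3 - <<'E'
from bench import env
from h import *
s=env.read_state(); print(s["tcp_pos"],s["gripper_width"],s["force"])
cv2.imwrite("pics/w11.png",env.capture("wrist")[:,:,::-1])
E
```

```text
[0.60921539 0.27708453 0.19930777] 0.05177011707851695 [ 0.34656671 -0.36916704 -1.77862124]
```

View pics/w11.png

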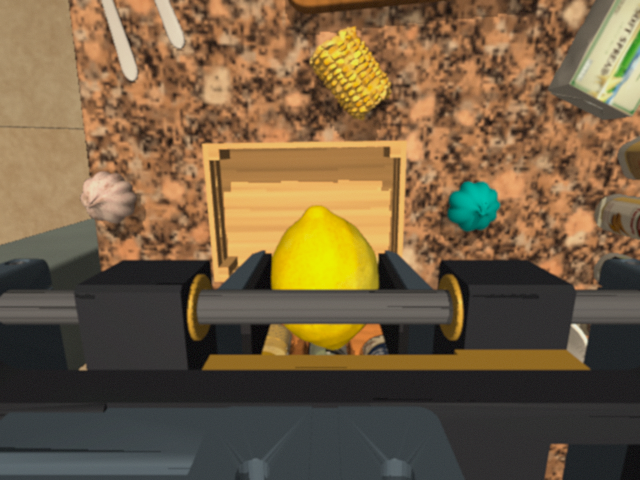

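send_rows(
  travel=[
    [3, 0, 0],
    [7, 0, 0],
    [11, 0, 0],
    [14, 0, 0],
    [16, 0, 0],
    [17.2, 0, 0],
    [18, 0, 0],
    [18, 0, 0],
    [18, 0, 0],
    [18, 0, 0],
    [18, 0, 0],
    [18, 0, 0],
    [18, 0, 0],
    [15, 0, 0],
    [11, 0, 0],
    [7, 0, 0],
    [3, 0, 0],
    [2, 0, 0],
    [2, 0, 0],
  ],
  rotation=[
    [0, 0, 0],
    [0, 0, 0],
    [0, 0, 0],
    [0, 0, 0],
    [0, 0, 0],
    [0, 0, 0],
    [0, 0, 0],
    [0, 0, 0],
    [0, 0, 0],
    [0, 0, 0],
    [0, 0, 0],
    [0, 0, 0],
    [0, 0, 0],
    [0, 0, 0],
    [0, 0, 0],
    [0, 0, 0],
    [0, 0, 0],
    [0, 0, 0],
    [0, 0, 0],
  ],
  claw=[0.4, 0.4, 0.4, 0.4, 0.4, 0.4, 0.4, 0.4, 0.75, 0.75, 0.75, 0.75, 0.75, 0.75, 0.75, 0.75, 0.75, 0.75, 0.75],
)

```text
time: 21.5
tcp_pos: [0.6119, 0.2788, 0.1838]
eef_rot: [0.508, 0.495, 0.506, -0.49]
force: [-0.4, -0.1, -0.5]
gripper_width: 0.0686
```

```bash
python3 - <<'E'
from bench import env
from h import *
import pickle
s=env.read_state(); m=env.camera_model("wrist"); im=env.capture("wrist")[:,:,::-1]
print(s["tcp_pos"],s["gripper_width"],s["force"])
cv2.imwrite("pics/w12.png",im);pickle.dump((s,m),open("w12.pkl","wb"))
goto(s,[0.388,0.286,0.17],-np.pi/2)
goto(s,[0.388,0.286,0.17],0)
E
```

```text
[0.6118894  0.27884557 0.18381318] 0.06860689670366983 [-0.42027457 -0.09575359 -0.50755354]
travel cm [  1.23 -22.37  -1.36] rot [-1.542  0.004 -0.007] rows>= 13.0 alt [-1.54  0.   -0.01]
travel cm [  1.23 -22.37  -1.36] rot [ 0.029 -0.002 -0.007] rows>= 6.0 alt [-3.11  0.01 -0.  ]
```

View pics/w12.png

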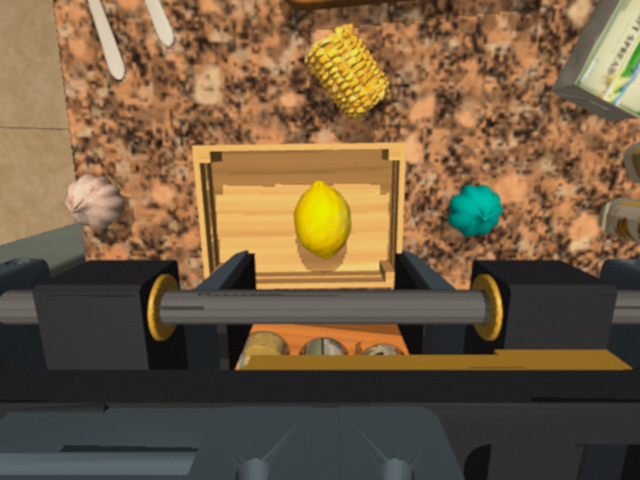

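The lemon is in the crate at (322,220) and the garlic is at (95,201). Going to the garlic with a turn to yaw -90.

send_rows(
  travel=[
    [1.2, -22.4, -1.4],
    [1.2, -22.4, -1.4],
    [1.2, -22.4, -1.4],
    [1.2, -22.4, -1.4],
    [1.2, -22.4, -1.4],
    [1.2, -22.4, -1.4],
    [1.2, -22.4, -1.4],
    [1.2, -22.4, -1.4],
    [1.2, -22.4, -1.4],
    [1.2, -22.4, -1.4],
    [1.2, -22.4, -1.4],
    [1.2, -22.4, -1.4],
    [1.2, -22.4, -1.4],
    [1.2, -22.4, -1.4],
    [1.2, -22.4, -1.4],
    [1.2, -22.4, -1.4],
    [1.2, -22.4, -1.4],
  ],
  rotation=[
    [1.6, 0, 0],
    [1.6, 0, 0],
    [1.6, 0, 0],
    [1.6, 0, 0],
    [1.6, 0, 0],
    [1.6, 0, 0],
    [1.6, 0, 0],
    [1.6, 0, 0],
    [1.6, 0, 0],
    [1.6, 0, 0],
    [1.6, 0, 0],
    [1.6, 0, 0],
    [1.6, 0, 0],
    [1.6, 0, 0],
    [1.6, 0, 0],
    [1.6, 0, 0],
    [1.6, 0, 0],
  ],
  claw=[0.9, 0.9, 0.9, 0.9, 0.9, 0.9, 0.9, 0.9, 0.9, 0.9, 0.9, 0.9, 0.9, 0.9, 0.9, 0.9, 0.9],
)

```text
time: 22.97
tcp_pos: [0.3854, 0.2854, 0.1669]
eef_rot: [-0.001, -0.707, -0.001, 0.707]
force: [-0.7, 0.5, -0.3]
gripper_width: 0.0819
```

```bash
python3 - <<'E'
from bench import env
from h import *
import pickle
s=env.read_state(); m=env.camera_model("wrist"); im=env.capture("wrist")[:,:,::-1]
print(s["tcp_pos"],s["gripper_width"],s["joints"],s["eef_rot"],proj(m,[.388,.286,.025]))
cv2.imwrite("pics/w13.png",im);pickle.dump((s,m),open("w13.pkl","wb"))
E
```

```text
[0.38535791 0.28543567 0.16690511] 0.08193447805812706 [5.12919538e-01 3.20784689e-01 1.72515286e+00 1.43412003e-06
 1.09625144e+00 2.08125370e+00] [-0.00097312 -0.70692216 -0.00076743  0.70729027] [323.07707927 218.174852  ]
```

View pics/w13.png

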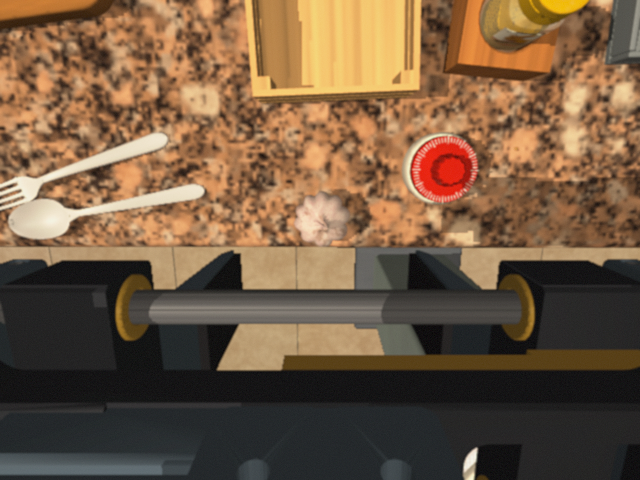

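The garlic is at (324,218), as predicted. The timer clears the fingers by about 16 mm. I'll go down and grip gently.

send_rows(
  travel=[
    [2, 0, -0.1],
    [5, 0, -0.1],
    [8, 0, -0.1],
    [11, 0, -0.1],
    [13.5, 0, -0.1],
    [15.3, 0, -0.1],
    [16.3, 0, -0.1],
    [16.3, 0, -0.1],
    [16.3, 0, -0.1],
    [16.3, 0, -0.1],
    [16.3, 0, -0.1],
    [16.3, 0, -0.1],
    [16.3, 0, -0.1],
    [16.3, 0, -0.1],
    [16.3, 0, -0.1],
  ],
  rotation=[
    [0, 0, 0],
    [0, 0, 0],
    [0, 0, 0],
    [0, 0, 0],
    [0, 0, 0],
    [0, 0, 0],
    [0, 0, 0],
    [0, 0, 0],
    [0, 0, 0],
    [0, 0, 0],
    [0, 0, 0],
    [0, 0, 0],
    [0, 0, 0],
    [0, 0, 0],
    [0, 0, 0],
  ],
  claw=[0.85, 0.85, 0.85, 0.85, 0.85, 0.85, 0.85, 0.85, 0.4, 0.4, 0.4, 0.4, 0.4, 0.4, 0.4],
  force=10,
)

```text
time: 24.27
tcp_pos: [0.3869, 0.2857, 0.0046]
eef_rot: [-0.0, 0.707, 0.0, -0.707]
force: [0.3, 0.1, 4.1]
gripper_width: 0.0456
```

```bash
python3 - <<'E'
from bench import env
from h import *
s=env.read_state(); print(s["tcp_pos"],s["gripper_width"],s["force"])
goto(s,[0.534,0.276,0.17],-np.pi/2)
E
```

```text
[0.38688708 0.28574026 0.00457524] 0.04559825515511389 [0.28661734 0.13061084 4.11541821]
travel cm [-16.53   0.96 -14.72] rot [-0.    -0.001  0.   ] rows>= 6.0 alt [3.14 0.   0.  ]
```

send_rows(
  travel=[
    [-2, 0, 0],
    [-5, 0, 0],
    [-9, 0, 0],
    [-13, 0, 0],
    [-16.5, 0, 0],
    [-16.5, 1, -7],
    [-16.5, 1, -14.7],
    [-16.5, 1, -14.7],
    [-16.5, 1, -14.7],
    [-16.5, 1, -14.7],
    [-16.5, 1, -14.7],
    [-16.5, 1, -14.7],
    [-16.5, 1, -14.7],
  ],
  rotation=[
    [0, 0, 0],
    [0, 0, 0],
    [0, 0, 0],
    [0, 0, 0],
    [0, 0, 0],
    [0, 0, 0],
    [0, 0, 0],
    [0, 0, 0],
    [0, 0, 0],
    [0, 0, 0],
    [0, 0, 0],
    [0, 0, 0],
    [0, 0, 0],
  ],
  claw=[0.4, 0.4, 0.4, 0.4, 0.4, 0.4, 0.4, 0.4, 0.4, 0.4, 0.4, 0.4, 0.4],
)

```text
time: 25.35
tcp_pos: [0.5324, 0.2756, 0.1692]
eef_rot: [-0.0, -0.707, -0.0, 0.707]
force: [-0.7, -0.3, -0.1]
gripper_width: 0.0363
```

```bash
python3 - <<'E'
from bench import env
from h import *
s=env.read_state(); print(s["tcp_pos"],s["gripper_width"],s["force"])
cv2.imwrite("pics/w14.png",env.capture("wrist")[:,:,::-1])
E
```

```text
[0.53236008 0.27559502 0.16918409] 0.036342770128233684 [-0.73290151 -0.29274991 -0.09677549]
```

View pics/w14.png

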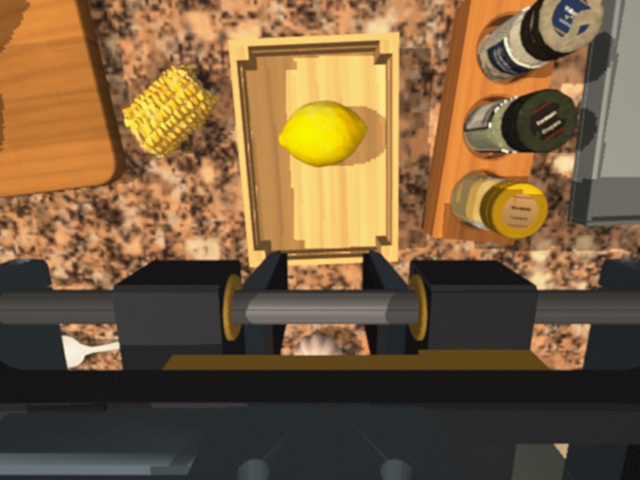

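The garlic slipped out: the opening is 36 mm with nothing held, and the garlic shows behind the fingers at about (318,343). I'll go back and look.

```bash
python3 - <<'E'
from bench import env
from h import *
s=env.read_state(); m=env.camera_model("wrist"); print(onz(m,(318,345),.02)); goto(s,[.388,.286,.22],-np.pi/2)
cv2.imwrite("pics/s14.png",cv2.resize(env.capture("side")[240:400,240:440,::-1],None,fx=3,fy=3))
E
```

```text
[0.39878695 0.28174052 0.02      ]
travel cm [-5.06 -1.04 14.45] rot [ 0.  0. -0.] rows>= 4.0 alt [-3.14  0.    0.  ]
```

View pics/s14.png

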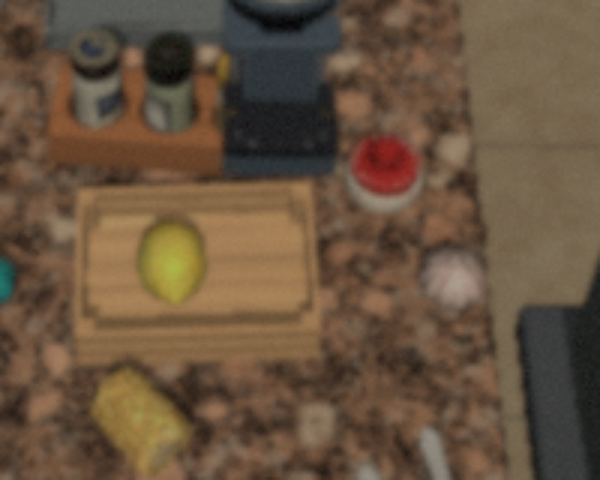

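send_rows(
  travel=[
    [-5, -1, 14.4],
    [-5, -1, 14.4],
    [-5, -1, 14.4],
    [-5, -1, 14.4],
    [-5, -1, 14.4],
    [-5, -1, 14.4],
    [-5, -1, 14.4],
    [-5, -1, 14.4],
  ],
  rotation=[
    [0, 0, 0],
    [0, 0, 0],
    [0, 0, 0],
    [0, 0, 0],
    [0, 0, 0],
    [0, 0, 0],
    [0, 0, 0],
    [0, 0, 0],
  ],
  claw=[0.85, 0.85, 0.85, 0.85, 0.85, 0.85, 0.85, 0.85],
)

```text
time: 26.12
tcp_pos: [0.3902, 0.2855, 0.2189]
eef_rot: [-0.0, 0.707, -0.0, -0.707]
force: [0.2, 0.2, 0.5]
gripper_width: 0.0775
```

```bash
python3 - <<'E'
from bench import env
from h import *
import pickle
s=env.read_state(); m=env.camera_model("wrist"); im=env.capture("wrist")[:,:,::-1]
print(s["tcp_pos"],s["gripper_width"],s["dq"].round(3),proj(m,[.388,.286,.025]))
cv2.imwrite("pics/w15.png",im);pickle.dump((s,m),open("w15.pkl","wb"))
E
```

```text
[0.390231   0.28551867 0.21893732] 0.07746960926216946 [-0.005  0.01  -0.001  0.003  0.     0.001] [323.34255797 213.85477161]
```

View pics/w15.png

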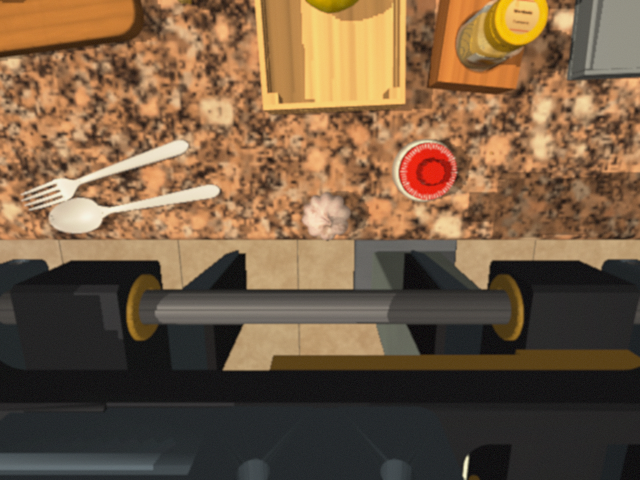

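```bash
python3 - <<'E'
from bench import env
from h import *
import pickle
s,m=pickle.load(open("w15.pkl","rb"))
im=cv2.imread("pics/w15.png"); cv2.imwrite("pics/c15.png",cv2.resize(im[180:250,280:370],None,fx=6,fy=6,interpolation=cv2.INTER_CUBIC))
for p in [(326.5,216),(303,216),(350,216),(326,238)]: print(onz(m,p,.02))
E
```

```text
[0.38474029 0.28255194 0.02      ]
[0.38477516 0.30834933 0.02      ]
[0.3847054  0.25675107 0.02      ]
[0.35988446 0.28310767 0.02      ]
```

View pics/c15.png

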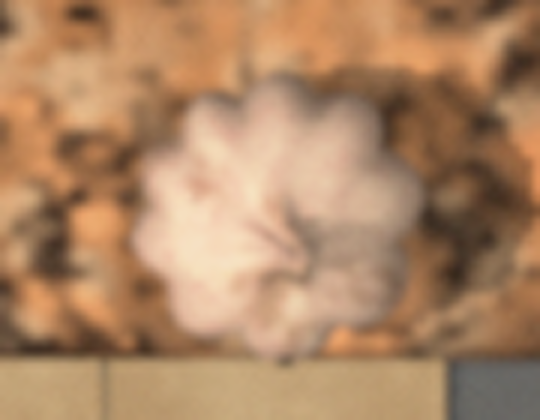

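The garlic stands upright at (326,216), which is (0.385,0.283), near the counter edge. I'll grip again, lower and with more force, and check before lifting.

send_rows(
  travel=[
    [3, 0.25, 0.5],
    [7, 0.25, 0.5],
    [11, 0.25, 0.5],
    [14.5, 0.25, 0.5],
    [17.5, 0.25, 0.5],
    [19.5, 0.25, 0.5],
    [21, 0.25, 0.5],
    [21.7, 0.25, 0.5],
    [21.7, 0.25, 0.5],
    [21.7, 0.25, 0.5],
    [21.7, 0.25, 0.5],
    [21.7, 0.25, 0.5],
    [21.7, 0.25, 0.5],
    [21.7, 0.25, 0.5],
    [21.7, 0.25, 0.5],
    [21.7, 0.25, 0.5],
    [21.7, 0.25, 0.5],
  ],
  rotation=[
    [0, 0, 0],
    [0, 0, 0],
    [0, 0, 0],
    [0, 0, 0],
    [0, 0, 0],
    [0, 0, 0],
    [0, 0, 0],
    [0, 0, 0],
    [0, 0, 0],
    [0, 0, 0],
    [0, 0, 0],
    [0, 0, 0],
    [0, 0, 0],
    [0, 0, 0],
    [0, 0, 0],
    [0, 0, 0],
    [0, 0, 0],
  ],
  claw=[0.85, 0.85, 0.85, 0.85, 0.85, 0.85, 0.85, 0.85, 0.85, 0.85, 0.5, 0.5, 0.5, 0.5, 0.5, 0.5, 0.5],
  force=20,
)

```text
time: 27.58
tcp_pos: [0.3848, 0.2832, 0.0025]
eef_rot: [-0.0, 0.707, 0.0, -0.707]
force: [1.2, -1.0, 6.5]
gripper_width: 0.0468
```

```bash
python3 - <<'E'
from bench import env
from h import *
s=env.read_state(); print(s["tcp_pos"],s["gripper_width"],s["force"])
cv2.imwrite("pics/w16.png",env.capture("wrist")[:,:,::-1])
E
```

```text
[0.38483993 0.28319976 0.00248873] 0.046827645575148034 [ 1.20519622 -1.01234971  6.5234016 ]
```

View pics/w16.png

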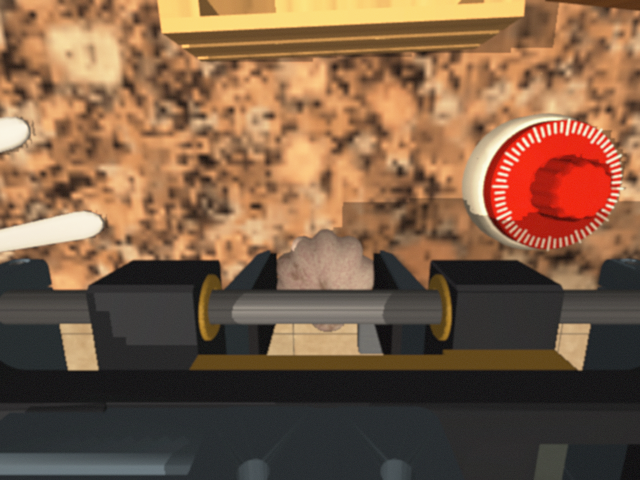

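send_rows(
  travel=[
    [-0.3, 0, 0],
    [-0.6, 0, 0],
    [-1, 0, 0],
    [-1.5, 0, 0],
    [-2, 0, 0],
    [-2.5, 0, 0],
    [-3, 0, 0],
    [-3, 0, 0],
  ],
  rotation=[
    [0, 0, 0],
    [0, 0, 0],
    [0, 0, 0],
    [0, 0, 0],
    [0, 0, 0],
    [0, 0, 0],
    [0, 0, 0],
    [0, 0, 0],
  ],
  claw=[0.4, 0.4, 0.4, 0.4, 0.4, 0.4, 0.4, 0.4],
)

```text
time: 28.3
tcp_pos: [0.385, 0.2833, 0.0333]
eef_rot: [-0.0, 0.708, 0.0, -0.707]
force: [0.1, 0.1, 0.2]
gripper_width: 0.0449
```

```bash
python3 - <<'E'
from bench import env
from h import *
s=env.read_state(); print(s["tcp_pos"],s["gripper_width"],s["force"])
cv2.imwrite("pics/w17.png",env.capture("wrist")[:,:,::-1])
E
```

```text
[0.38500441 0.2833445  0.03325119] 0.04485044288592786 [0.10998636 0.05354658 0.24494127]
```

View pics/w17.png

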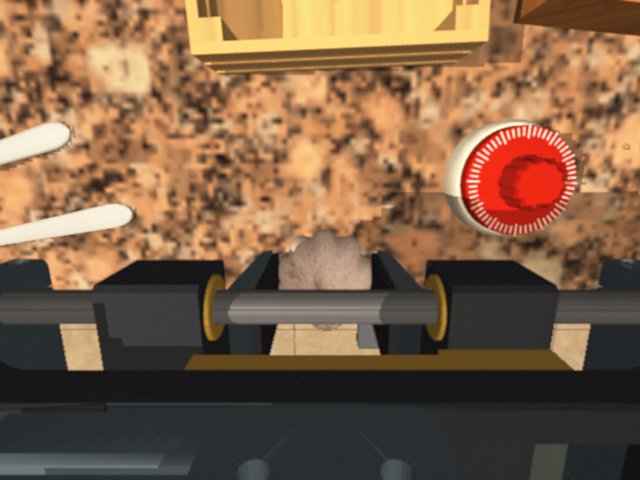

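The garlic seems held, though the opening crept from 46.8 to 44.9 mm. I'll carry it away from the edge, low and smoothly, with more grip.

send_rows(
  travel=[
    [-0.3, 0, -0.5],
    [-0.9, 0, -1.2],
    [-1.7, 0, -2],
    [-2.5, 0, -3],
    [-3, 0, -4],
    [-3.2, 0, -5],
    [-3.2, 0, -5.5],
    [-3.2, 0, -5.5],
  ],
  rotation=[
    [0, 0, 0],
    [0, 0, 0],
    [0, 0, 0],
    [0, 0, 0],
    [0, 0, 0],
    [0, 0, 0],
    [0, 0, 0],
    [0, 0, 0],
  ],
  claw=[0.4, 0.4, 0.4, 0.4, 0.4, 0.4, 0.4, 0.4],
  force=30,
)

```text
time: 29.02
tcp_pos: [0.441, 0.2831, 0.0641]
eef_rot: [-0.0, 0.707, -0.0, -0.707]
force: [0.1, -0.0, -1.3]
gripper_width: 0.0442
```

```bash
python3 - <<'E'
from bench import env
from h import *
s=env.read_state(); print(s["tcp_pos"],s["gripper_width"],s["force"])
cv2.imwrite("pics/w18.png",env.capture("wrist")[:,:,::-1])
E
```

```text
[0.44102431 0.28307094 0.06408651] 0.04415836918060653 [ 0.0981825  -0.00525287 -1.27593313]
```

View pics/w18.png

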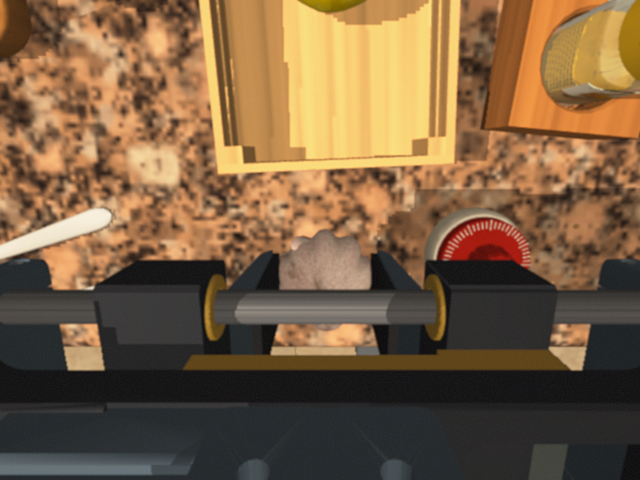

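The garlic is held and clear of the rim. I'll move over the crate, lower and release.

send_rows(
  travel=[
    [-0.3, 0.2, -1.5],
    [-0.5, 0.5, -3.5],
    [-0.5, 0.6, -5.5],
    [-0.5, 0.6, -7.5],
    [-0.5, 0.6, -8.8],
    [0, 0.6, -9.3],
    [1, 0.6, -9.3],
    [2.5, 0.6, -9.3],
    [4, 0.6, -9.3],
    [4.8, 0.6, -9.3],
    [4.8, 0.6, -9.3],
    [4.8, 0.6, -9.3],
    [4.8, 0.6, -9.3],
    [4.8, 0.6, -9.3],
    [4.8, 0.6, -9.3],
    [3, 0.6, -9.3],
    [0, 0.6, -9.3],
    [-4, 0.6, -9.3],
    [-8, 0.6, -9.3],
    [-12, 0.6, -9.3],
  ],
  rotation=[
    [0, 0, 0],
    [0, 0, 0],
    [0, 0, 0],
    [0, 0, 0],
    [0, 0, 0],
    [0, 0, 0],
    [0, 0, 0],
    [0, 0, 0],
    [0, 0, 0],
    [0, 0, 0],
    [0, 0, 0],
    [0, 0, 0],
    [0, 0, 0],
    [0, 0, 0],
    [0, 0, 0],
    [0, 0, 0],
    [0, 0, 0],
    [0, 0, 0],
    [0, 0, 0],
    [0, 0, 0],
  ],
  claw=[0.4, 0.4, 0.4, 0.4, 0.4, 0.4, 0.4, 0.4, 0.4, 0.4, 0.4, 0.75, 0.75, 0.75, 0.75, 0.75, 0.75, 0.75, 0.75, 0.75],
)

```text
time: 30.73
tcp_pos: [0.5322, 0.2769, 0.1865]
eef_rot: [-0.0, 0.707, -0.0, -0.707]
force: [1.2, 0.3, -0.1]
gripper_width: 0.0681
```

```bash
python3 - <<'E'
from bench import env
from h import *
s=env.read_state(); print(s["tcp_pos"],s["gripper_width"],s["force"],s["joints"])
cv2.imwrite("pics/w19.png",env.capture("wrist")[:,:,::-1])
cv2.imwrite("pics/s19.png",cv2.resize(env.capture("side")[130:400,230:430,::-1],None,fx=2.2,fy=2.2))
goto(s,[0.416,-0.352,0.22],np.radians(-8.4))
E
```

```text
[0.5321813  0.27689614 0.18654322] 0.06811406515298882 [ 1.16655001  0.26968879 -0.06568294] [3.80212530e-01 4.62383415e-01 1.41623728e+00 5.54918580e-05
 1.26269006e+00 1.95118658e+00]
travel cm [-3.36 62.89 11.61] rot [-1.424 -0.    -0.   ] rows>= 16.0 alt [ 1.72 -0.    0.  ]
```

View pics/w19.png

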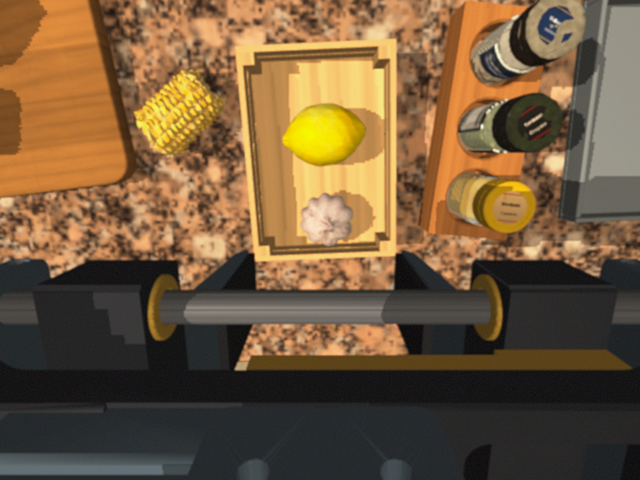

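View pics/s19.png

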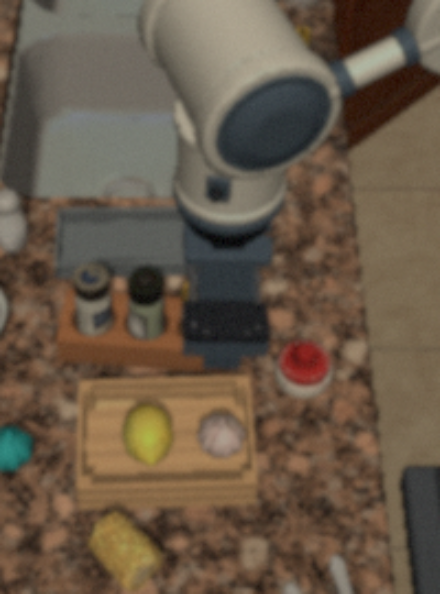

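Lemon (323,133) and garlic (327,218) both lie in the crate, and the timer is undisturbed. On to the peeler.

send_rows(
  travel=[
    [-1.4, 64.4, 11.8],
    [-1.4, 64.4, 11.8],
    [-1.4, 64.4, 11.8],
    [-1.4, 64.4, 11.8],
    [-1.4, 64.4, 11.8],
    [-1.4, 64.4, 11.8],
    [-1.4, 64.4, 11.8],
    [-1.4, 64.4, 11.8],
    [-1.4, 64.4, 11.8],
    [-1.4, 64.4, 11.8],
    [-1.4, 64.4, 11.8],
    [-1.4, 64.4, 11.8],
    [-1.4, 64.4, 11.8],
    [-1.4, 64.4, 11.8],
    [-1.4, 64.4, 11.8],
    [-1.4, 64.4, 11.8],
    [-1.4, 64.4, 11.8],
    [-1.4, 64.4, 11.8],
    [-1.4, 64.4, 11.8],
    [-1.4, 64.4, 11.8],
  ],
  rotation=[
    [-1.424, 0, 0],
    [-1.424, 0, 0],
    [-1.424, 0, 0],
    [-1.424, 0, 0],
    [-1.424, 0, 0],
    [-1.424, 0, 0],
    [-1.424, 0, 0],
    [-1.424, 0, 0],
    [-1.424, 0, 0],
    [-1.424, 0, 0],
    [-1.424, 0, 0],
    [-1.424, 0, 0],
    [-1.424, 0, 0],
    [-1.424, 0, 0],
    [-1.424, 0, 0],
    [-1.424, 0, 0],
    [-1.424, 0, 0],
    [-1.424, 0, 0],
    [-1.424, 0, 0],
    [-1.424, 0, 0],
  ],
  claw=[0.75, 0.75, 0.75, 0.75, 0.75, 0.75, 0.75, 0.75, 0.75, 0.75, 0.75, 0.75, 0.75, 0.75, 0.75, 0.75, 0.75, 0.75, 0.75, 0.75],
)

```text
time: 32.5
tcp_pos: [0.4139, -0.3679, 0.1981]
eef_rot: [0.461, 0.536, 0.461, -0.536]
force: [-1.1, 0.2, 0.1]
gripper_width: 0.0685
```

```bash
python3 - <<'E'
from bench import env
from h import *
import pickle
s=env.read_state(); m=env.camera_model("wrist"); im=env.capture("wrist")[:,:,::-1]
print(s["tcp_pos"],s["gripper_width"],s["joints"],s["dq"].round(3),proj(m,[.414,-.367,.009]))
cv2.imwrite("pics/w20.png",im);pickle.dump((s,m),open("w20.pkl","wb"))
E
```

```text
[ 0.4139111  -0.36791737  0.19810616] 0.06854367941896389 [-8.34514883e-01  3.86508478e-01  1.51369154e+00  7.27552018e-05
  1.24136541e+00 -6.85365238e-01] [ 0.04  -0.015  0.03   0.005  0.     0.013] [324.36117274 210.78516793]
```

View pics/w20.png

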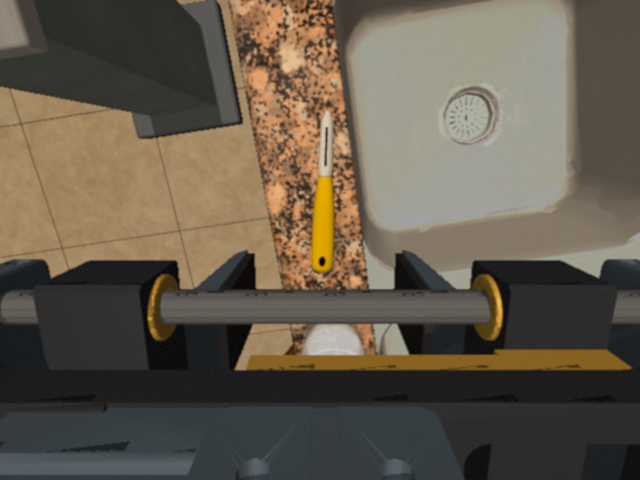

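```bash
python3 - <<'E'
from bench import env
from h import *
import pickle
s0,m=pickle.load(open("w20.pkl","rb")); m7=pickle.load(open("w7.pkl","rb"))[1]
t,e,j=onz(m,(327,112),.004),onz(m,(321.3,272),.009),onz(m,(324,178),.009)
d=(t-e)[:2]; print(t,e,np.linalg.norm(d),np.degrees(np.arctan2(d[1],d[0])),"mid",(t+e)/2,"junction",j)
print("tri tip,end",tri([(m,(327,112)),(m7,(418,186))]),tri([(m,(321.3,272)),(m7,(587.5,212))]))
u=np.append(d/np.linalg.norm(d),0); g=(t+e)/2-.015*u; print("grip",g)
for z in (0.08,.1): print("glass near rim",onz(m,(333,324),z))
s=env.read_state(); yaw=np.arctan2(d[1],d[0])-np.pi/2; g[2]=.003; goto(s,g,yaw); print(s["tcp_pos"])
E
```

```text
[ 0.43169095 -0.26792493  0.004     ] [ 0.40035299 -0.43449363  0.009     ] 0.16949099500291026 79.34501591487792 mid [ 0.41602197 -0.35120928  0.0065    ] junction [ 0.41880489 -0.33270479  0.009     ]
tri tip,end (array([ 0.43041269, -0.26803301,  0.00934142]), [np.float64(1.2318101578312022), np.float64(1.3026468423909923)]) (array([ 0.40235982, -0.43420996,  0.01138681]), [np.float64(1.7513302197434706), np.float64(2.0667983764161084)])
grip [ 0.41324855 -0.36595066  0.0065    ]
glass near rim [ 0.40775251 -0.46272186  0.08      ]
glass near rim [ 0.40877487 -0.45254526  0.1       ]
travel cm [19.51 -0.09 -0.06] rot [ 0.038 -0.     0.   ] rows>= 5.0 alt [-3.1 -0.  -0. ]
[ 0.41411597 -0.36676224  0.19811187]
```

send_rows(
  travel=[
    [3, -0.1, 0],
    [7, -0.1, 0],
    [11, -0.1, 0],
    [14, -0.1, 0],
    [16.5, -0.1, 0],
    [18.2, -0.1, 0],
    [19.2, -0.1, 0],
    [19.5, -0.1, 0],
    [19.5, -0.1, 0],
    [19.5, -0.1, 0],
    [19.5, -0.1, 0],
    [19.5, -0.1, 0],
    [19.5, -0.1, 0],
    [19.5, -0.1, 0],
    [19.5, -0.1, 0],
    [19.5, -0.1, 0],
  ],
  rotation=[
    [0.03, 0, 0],
    [0.03, 0, 0],
    [0.03, 0, 0],
    [0.03, 0, 0],
    [0.03, 0, 0],
    [0.03, 0, 0],
    [0.03, 0, 0],
    [0.03, 0, 0],
    [0.03, 0, 0],
    [0.03, 0, 0],
    [0.03, 0, 0],
    [0.03, 0, 0],
    [0.03, 0, 0],
    [0.03, 0, 0],
    [0.03, 0, 0],
    [0.03, 0, 0],
  ],
  claw=[0.55, 0.55, 0.55, 0.55, 0.55, 0.55, 0.55, 0.55, 0.55, 0.15, 0.15, 0.15, 0.15, 0.15, 0.15, 0.15],
  force=25,
)

```text
time: 33.88
tcp_pos: [0.4135, -0.3669, 0.0033]
eef_rot: [0.454, 0.542, 0.454, -0.542]
force: [0.5, 0.6, -0.8]
gripper_width: 0.0138
```

```bash
python3 - <<'E'
from bench import env
from h import *
s=env.read_state(); print(s["tcp_pos"],s["gripper_width"],s["force"])
# tray ctr .6295,-.013 yaw 1.9 ; TCP at grip x=-15mm in peeler frame, peeler dir 80.3 -> 1.9
u=np.array([np.cos(np.radians(1.9)),np.sin(np.radians(1.9))]); p=np.array([.6295,-.013])-.015*u; print(p)
y=Rt(s)[:,1]; yw=np.degrees(np.arctan2(y[1],y[0])); print(yw)
goto(s,[*p,.15],np.radians(yw-(80.0-1.9)))
E
```

```text
[ 0.41346709 -0.36686161  0.00334479] 0.01378499580556428 [ 0.50901505  0.5714762  -0.75067861]
[ 0.61450825 -0.01349733]
-10.145904953260763
travel cm [-14.67  13.57 -38.32] rot [ 1.363 -0.    -0.   ] rows>= 11.0 alt [-1.78  0.   -0.  ]
```

The opening of 13.8 mm equals the commanded value, so the 24 mm handle is not held. Looking.

```bash
python3 - <<'E'
from bench import env
from h import *
cv2.imwrite("pics/w21.png",env.capture("wrist")[:,:,::-1])
E
```

```text
(no output)
```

View pics/w21.png

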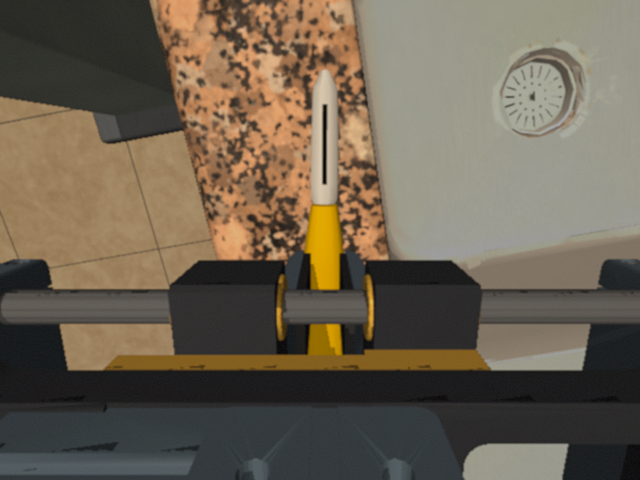

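send_rows(
  travel=[
    [0, 0, 0],
    [0, 0, 0],
    [0, 0, 0],
    [0, 0, 0],
    [0, 0, 0],
  ],
  rotation=[
    [0, 0, 0],
    [0, 0, 0],
    [0, 0, 0],
    [0, 0, 0],
    [0, 0, 0],
  ],
  claw=[0, 0, 0, 0, 0],
  force=25,
)

```text
time: 34.35
tcp_pos: [0.4134, -0.3668, 0.0032]
eef_rot: [-0.454, -0.542, -0.454, 0.542]
force: [0.5, 0.8, 0.7]
gripper_width: 0.0004
```

```bash
python3 - <<'E'
from bench import env
from h import *
s=env.read_state(); print(s["tcp_pos"],s["gripper_width"],s["force"])
cv2.imwrite("pics/w22.png",env.capture("wrist")[:,:,::-1])
E
```

```text
[ 0.4134453  -0.36683923  0.00320882] 0.0004368729050643819 [0.53835859 0.79734808 0.70157094]
```

View pics/w22.png

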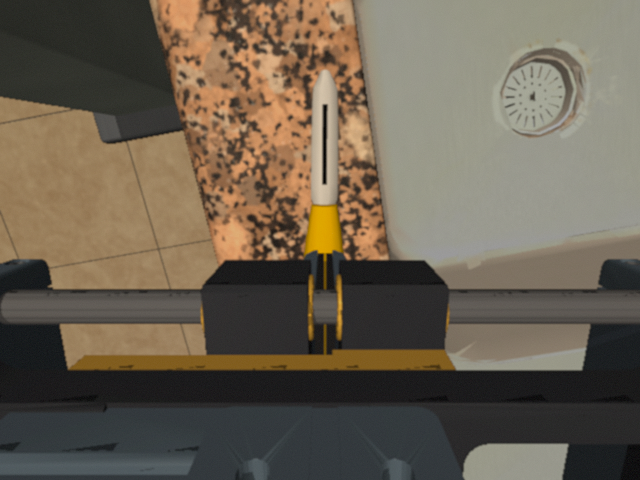

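The fingers closed completely over the handle, so the true fingertips must be higher than the nominal TCP. I'll check in the image, reopen and probe downward gently.

```bash
python3 - <<'E'
from bench import env
from h import *
s=env.read_state(); m=env.camera_model("wrist"); R=Rt(s)
for dx in (0,-.01,-.02,-.03): print(dx,proj(m,s["tcp_pos"]+R@np.array([dx,0,0])),proj(m,s["tcp_pos"]+R@np.array([dx,0.0,-.016])))
im=cv2.imread("pics/w22.png"); cv2.imwrite("pics/c22.png",cv2.resize(im[190:370,240:410],None,fx=4,fy=4,interpolation=cv2.INTER_CUBIC)[:600])
E
```

```text
0 [324.24533556 267.83484191] [324.21669587 240.13102872]
-0.01 [324.22986205 273.78314219] [324.19944942 244.77609452]
-0.02 [324.21275019 280.3612556 ] [324.18033901 249.92319104]
-0.03 [324.19372522 287.67480173] [324.15904518 255.65835556]
```

View pics/c22.png

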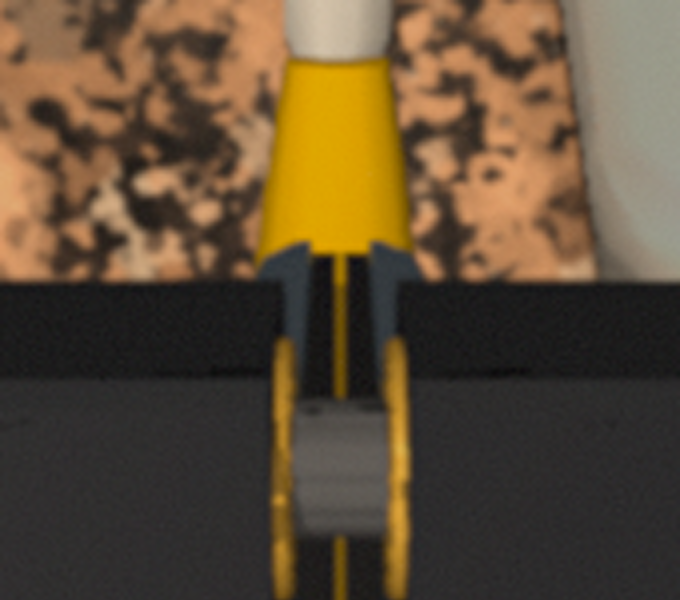

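send_rows(
  travel=[
    [-2, 0, 0],
    [-2, 0, 0],
    [-2, 0, 0],
    [-2, 0, 0],
    [-2, 0, 0],
    [-2, 0, 0],
    [-1, 0, 0],
    [0, 0, 0],
    [0.1, 0, 0],
    [0.2, 0, 0],
    [0.2, 0, 0],
  ],
  rotation=[
    [0, 0, 0],
    [0, 0, 0],
    [0, 0, 0],
    [0, 0, 0],
    [0, 0, 0],
    [0, 0, 0],
    [0, 0, 0],
    [0, 0, 0],
    [0, 0, 0],
    [0, 0, 0],
    [0, 0, 0],
  ],
  claw=[0.5, 0.5, 0.5, 0.5, 0.5, 0.5, 0.5, 0.5, 0.5, 0.5, 0.5],
)

```text
time: 35.32
tcp_pos: [0.4132, -0.3666, 0.0006]
eef_rot: [-0.453, -0.542, -0.454, 0.542]
force: [0.1, 0.7, -0.5]
gripper_width: 0.0455
```

```bash
python3 - <<'E'
from bench import env
from h import *
s=env.read_state(); print(s["tcp_pos"],s["gripper_width"],s["force"])
cv2.imwrite("pics/w23.png",env.capture("wrist")[:,:,::-1])
cv2.imwrite("pics/s23.png",cv2.resize(env.capture("side")[60:220,300:460,::-1],None,fx=3.5,fy=3.5))
cv2.imwrite("pics/sc23.png",cv2.resize(env.capture("scene")[250:450,220:440,::-1],None,fx=3,fy=3))
E
```

```text
[ 0.41322073 -0.36656121  0.00064431] 0.04549033692923903 [ 0.13439144  0.67196588 -0.53955756]
```

View pics/w23.png

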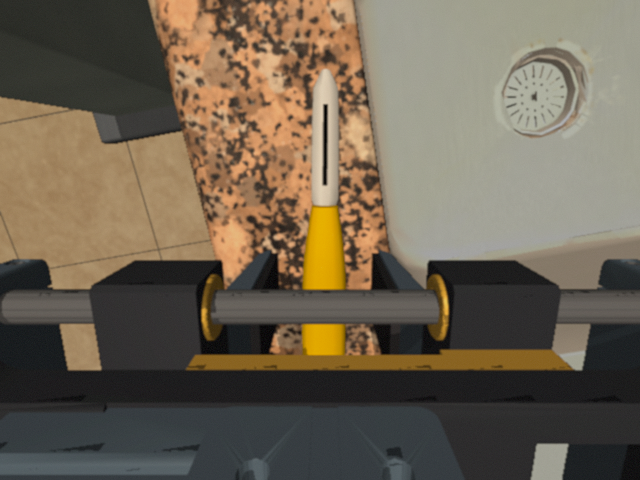

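View pics/s23.png

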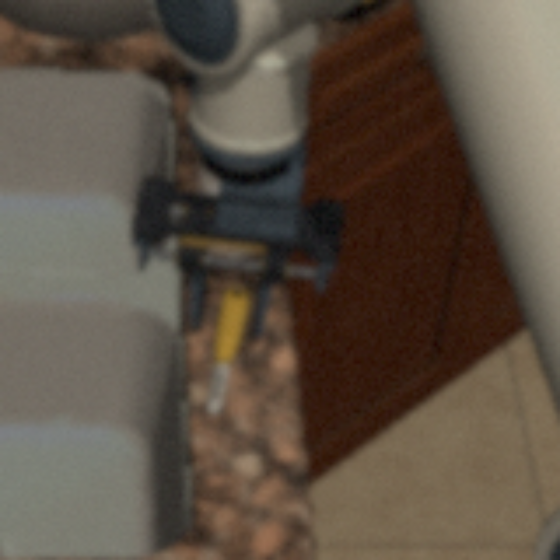

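View pics/sc23.png

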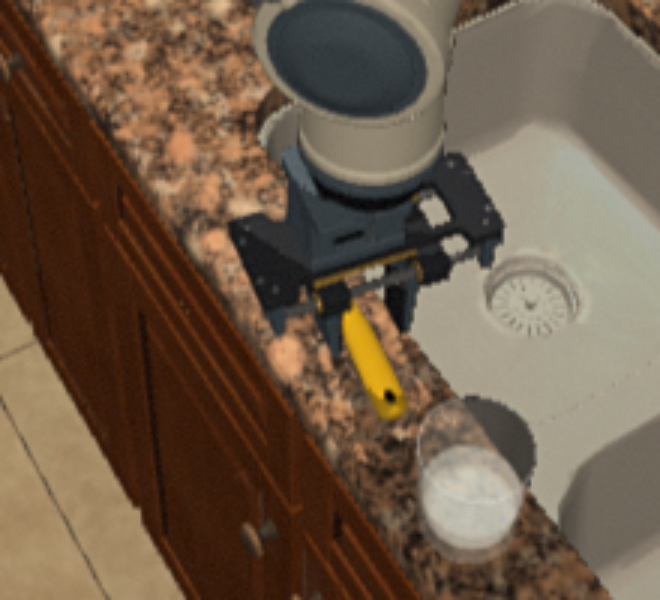

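No contact at 0.6 mm nominal height. I'll probe down in small steps.

send_rows(
  travel=[
    [0.15, 0, 0],
    [0.3, 0, 0],
    [0.45, 0, 0],
    [0.6, 0, 0],
    [0.6, 0, 0],
  ],
  rotation=[
    [0, 0, 0],
    [0, 0, 0],
    [0, 0, 0],
    [0, 0, 0],
    [0, 0, 0],
  ],
  claw=[0.5, 0.5, 0.5, 0.5, 0.5],
)

```text
time: 35.88
tcp_pos: [0.4133, -0.3667, -0.0051]
eef_rot: [0.454, 0.542, 0.454, -0.542]
force: [-0.4, -0.2, -0.5]
gripper_width: 0.0461
```

send_rows(
  travel=[
    [0.15, 0, 0],
    [0.3, 0, 0],
    [0.45, 0, 0],
    [0.6, 0, 0],
    [0.6, 0, 0],
  ],
  rotation=[
    [0, 0, 0],
    [0, 0, 0],
    [0, 0, 0],
    [0, 0, 0],
    [0, 0, 0],
  ],
  claw=[0.5, 0.5, 0.5, 0.5, 0.5],
)

```text
time: 36.3
tcp_pos: [0.4133, -0.3667, -0.0111]
eef_rot: [-0.454, -0.542, -0.454, 0.542]
force: [-0.1, -0.4, 0.0]
gripper_width: 0.0456
```

send_rows(
  travel=[
    [0, 0, 0],
    [0, 0, 0],
    [0, 0, 0],
    [0, 0, 0],
    [0, 0, 0],
  ],
  rotation=[
    [0, 0, 0],
    [0, 0, 0],
    [0, 0, 0],
    [0, 0, 0],
    [0, 0, 0],
  ],
  claw=[0.12, 0.12, 0.12, 0.12, 0.12],
  force=15,
)

```text
time: 36.72
tcp_pos: [0.4134, -0.3668, -0.0107]
eef_rot: [0.454, 0.542, 0.454, -0.542]
force: [-0.3, 0.0, 0.2]
gripper_width: 0.019
```

send_rows(
  travel=[
    [0, 0, 0],
    [0, 0, 0],
    [0, 0, 0],
  ],
  rotation=[
    [0, 0, 0],
    [0, 0, 0],
    [0, 0, 0],
  ],
  claw=[0.12, 0.12, 0.12],
)

```text
time: 36.97
tcp_pos: [0.4134, -0.3668, -0.0107]
eef_rot: [0.454, 0.542, 0.454, -0.542]
force: [0.1, 0.6, 1.2]
gripper_width: 0.0193
```

```bash
python3 - <<'E'
from bench import env
from h import *
s=env.read_state(); print(s["tcp_pos"],s["gripper_width"],s["force"])
cv2.imwrite("pics/w24.png",env.capture("wrist")[:,:,::-1])
E
```

```text
[ 0.41343869 -0.36679715 -0.01073638] 0.01930098357440976 [0.08330055 0.60964098 1.19969651]
```

View pics/w24.png

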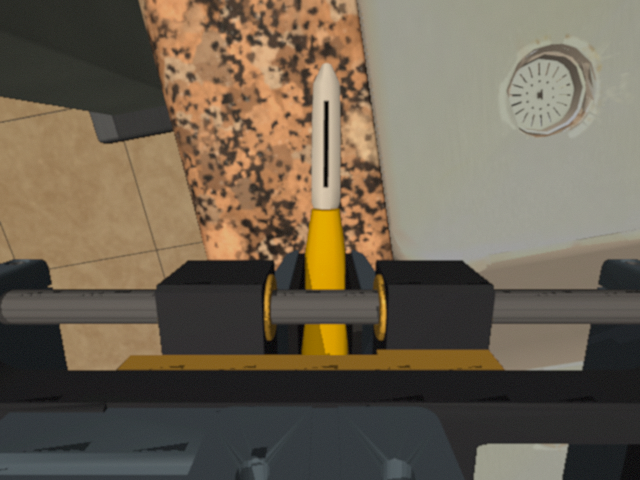

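Now it stops at 19 mm, on the top of the handle. The fingertips really lie about 16 mm above the nominal TCP. I'll open, go 4 mm lower and regrip.

send_rows(
  travel=[
    [0, 0, 0],
    [0, 0, 0],
    [0, 0, 0],
    [0.1, 0, 0],
    [0.2, 0, 0],
    [0.3, 0, 0],
    [0.4, 0, 0],
    [0.4, 0, 0],
  ],
  rotation=[
    [0, 0, 0],
    [0, 0, 0],
    [0, 0, 0],
    [0, 0, 0],
    [0, 0, 0],
    [0, 0, 0],
    [0, 0, 0],
    [0, 0, 0],
  ],
  claw=[0.45, 0.45, 0.45, 0.45, 0.45, 0.45, 0.45, 0.45],
)

```text
time: 37.68
tcp_pos: [0.4134, -0.3667, -0.015]
eef_rot: [0.454, 0.542, 0.454, -0.542]
force: [0.6, 0.2, -0.4]
gripper_width: 0.0415
```

send_rows(
  travel=[
    [0, 0, 0],
    [0, 0, 0],
    [0, 0, 0],
    [0, 0, 0],
    [0, 0, 0],
    [0, 0, 0],
    [0, 0, 0],
  ],
  rotation=[
    [0, 0, 0],
    [0, 0, 0],
    [0, 0, 0],
    [0, 0, 0],
    [0, 0, 0],
    [0, 0, 0],
    [0, 0, 0],
  ],
  claw=[0.12, 0.12, 0.12, 0.12, 0.12, 0.12, 0.12],
  force=25,
)

```text
time: 38.27
tcp_pos: [0.4135, -0.3668, -0.0147]
eef_rot: [0.454, 0.542, 0.454, -0.542]
force: [-1.0, -0.3, -0.1]
gripper_width: 0.0214
```

send_rows(
  travel=[
    [-0.5, 0, 0],
    [-1.5, 0, 0],
    [-3, 0, 0],
    [-5, 0, 0],
    [-8, 0, 0],
    [-11, 0, 0],
    [-13, 0, 0],
    [-13, 0, 0],
  ],
  rotation=[
    [0, 0, 0],
    [0, 0, 0],
    [0, 0, 0],
    [0, 0, 0],
    [0, 0, 0],
    [0, 0, 0],
    [0, 0, 0],
    [0, 0, 0],
  ],
  claw=[0.12, 0.12, 0.12, 0.12, 0.12, 0.12, 0.12, 0.12],
)

```text
time: 38.93
tcp_pos: [0.415, -0.3684, 0.1202]
eef_rot: [0.456, 0.542, 0.451, -0.542]
force: [0.9, -1.0, -0.6]
gripper_width: 0.0212
```

```bash
python3 - <<'E'
from bench import env
from h import *
s=env.read_state(); print(s["tcp_pos"],s["gripper_width"],s["force"])
cv2.imwrite("pics/w25.png",env.capture("wrist")[:,:,::-1])
goto(s,[.6145,-.0135,.12],np.radians(-10.1-78.1))
E
```

```text
[ 0.4150309  -0.36843815  0.12015489] 0.021211054992967014 [ 0.88038492 -1.01262238 -0.57422644]
travel cm [ -0.07  13.39 -38.45] rot [ 1.362 -0.    -0.007] rows>= 11.0 alt [-1.78  0.01 -0.  ]
```

View pics/w25.png

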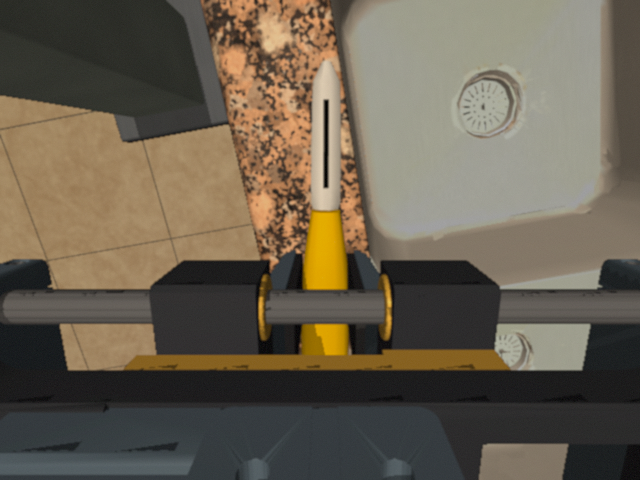

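The peeler is held straight. Moving over the tray.

send_rows(
  travel=[
    [0, 13.4, -38.4],
    [0, 13.4, -38.4],
    [0, 13.4, -38.4],
    [0, 13.4, -38.4],
    [0, 13.4, -38.4],
    [0, 13.4, -38.4],
    [0, 13.4, -38.4],
    [0, 13.4, -38.4],
    [0, 13.4, -38.4],
    [0, 13.4, -38.4],
    [0, 13.4, -38.4],
    [0, 13.4, -38.4],
    [0, 13.4, -38.4],
    [0, 13.4, -38.4],
    [0, 13.4, -38.4],
    [0, 13.4, -38.4],
  ],
  rotation=[
    [1.362, 0, 0],
    [1.362, 0, 0],
    [1.362, 0, 0],
    [1.362, 0, 0],
    [1.362, 0, 0],
    [1.362, 0, 0],
    [1.362, 0, 0],
    [1.362, 0, 0],
    [1.362, 0, 0],
    [1.362, 0, 0],
    [1.362, 0, 0],
    [1.362, 0, 0],
    [1.362, 0, 0],
    [1.362, 0, 0],
    [1.362, 0, 0],
    [1.362, 0, 0],
  ],
  claw=[0.12, 0.12, 0.12, 0.12, 0.12, 0.12, 0.12, 0.12, 0.12, 0.12, 0.12, 0.12, 0.12, 0.12, 0.12, 0.12],
)

```text
time: 40.32
tcp_pos: [0.6123, -0.0135, 0.1151]
eef_rot: [-0.012, -0.707, -0.012, 0.707]
force: [-0.6, 0.4, -0.8]
gripper_width: 0.0217
```

```bash
python3 - <<'E'
from bench import env
from h import *
import pickle
s=env.read_state(); m=env.camera_model("wrist"); im=env.capture("wrist")[:,:,::-1]
print(s["tcp_pos"],s["gripper_width"],s["force"],s["eef_rot"])
cv2.imwrite("pics/w26.png",im);pickle.dump((s,m),open("w26.pkl","wb"))
E
```

```text
[ 0.61231452 -0.01348132  0.11505767] 0.02167166925084657 [-0.62303807  0.44355907 -0.76169932] [-0.01188325 -0.70675662 -0.01187359  0.7072573 ]
```

View pics/w26.png

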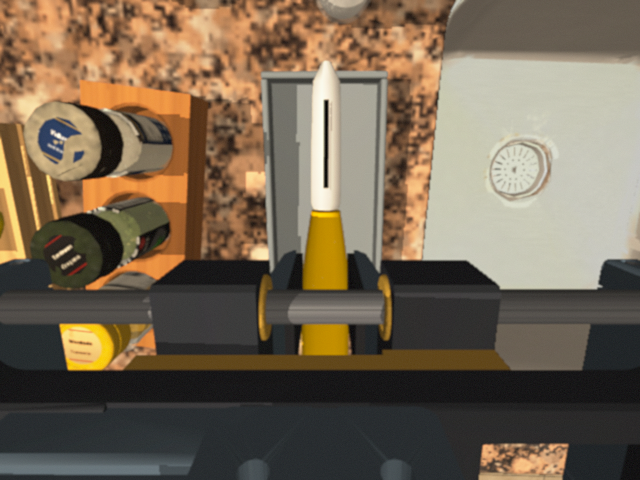

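```bash
python3 - <<'E'
from h import *
import pickle
s,m=pickle.load(open("w26.pkl","rb"))
a,b=onz(m,(263,73),.028),onz(m,(386,73),.028); print("far corners",a,b,np.linalg.norm(a-b)); 
d=b-a; print("tray yaw",np.degrees(np.arctan2(d[0],-d[1])))
c=(a+b)/2; n=np.array([-d[1],d[0],0])/np.linalg.norm(d); print("ctr",c-.102*n)
t=onz(m,(325,61),.134); j=onz(m,(325,211),.138); print("tip",t,"junction",j,"mid from tip",t-.085*n, np.degrees(np.arctan2(*(t-j)[[1,0]])))
goto(s,[.6145,-.0135,-.0085],np.radians(-88.1))
E
```

```text
far corners [0.72950879 0.03380275 0.028     ] [ 0.73242826 -0.05442756  0.028     ] 0.08827860372388266
tray yaw 1.8951809792892773
ctr [ 0.62902432 -0.01368566  0.028     ]
tip [ 0.71571438 -0.01095905  0.134     ] junction [ 0.64918301 -0.01315739  0.138     ] mid from tip [ 0.63076087 -0.0137701   0.134     ] 1.8924847867641494
travel cm [ 1.236e+01  1.000e-02 -2.300e-01] rot [ 0.     0.001 -0.   ] rows>= 3.0 alt [-3.14  0.    0.  ]
```

The peeler is aligned with the tray (both 1.9°) and its middle is within 2 mm of the tray's centre. Lowering.

send_rows(
  travel=[
    [3, 0, 0],
    [6, 0, 0],
    [8.5, 0, 0],
    [10.5, 0, 0],
    [11.5, 0, 0],
    [12, 0, 0],
    [12.3, 0, 0],
    [12.3, 0, 0],
    [12.3, 0, 0],
  ],
  rotation=[
    [0, 0, 0],
    [0, 0, 0],
    [0, 0, 0],
    [0, 0, 0],
    [0, 0, 0],
    [0, 0, 0],
    [0, 0, 0],
    [0, 0, 0],
    [0, 0, 0],
  ],
  claw=[0.12, 0.12, 0.12, 0.12, 0.12, 0.12, 0.12, 0.12, 0.12],
)

```text
time: 41.12
tcp_pos: [0.6136, -0.0126, -0.0068]
eef_rot: [0.011, 0.708, 0.011, -0.706]
force: [-0.0, 0.5, -0.8]
gripper_width: 0.0214
```

send_rows(
  travel=[
    [0.1, 0, 0],
    [0.2, 0, 0],
    [0.25, 0, 0],
    [0.25, 0, 0],
    [0.25, 0, 0],
    [0.25, 0, 0],
    [0.25, 0, 0],
    [0.25, 0, 0],
    [0.25, 0, 0],
    [-1, 0, 0],
    [-3, 0, 0],
    [-7, 0, 0],
    [-11, 0, 0],
    [-15, 0, 0],
    [-19, 0, 0],
    [-22, 0, 0],
    [-22, 0, 0],
    [-22, 0, 0],
  ],
  rotation=[
    [0, 0, 0],
    [0, 0, 0],
    [0, 0, 0],
    [0, 0, 0],
    [0, 0, 0],
    [0, 0, 0],
    [0, 0, 0],
    [0, 0, 0],
    [0, 0, 0],
    [0, 0, 0],
    [0, 0, 0],
    [0, 0, 0],
    [0, 0, 0],
    [0, 0, 0],
    [0, 0, 0],
    [0, 0, 0],
    [0, 0, 0],
    [0, 0, 0],
  ],
  claw=[0.12, 0.12, 0.12, 0.12, 0.45, 0.45, 0.45, 0.45, 0.45, 0.45, 0.45, 0.45, 0.45, 0.45, 0.45, 0.45, 0.45, 0.45],
)

```text
time: 42.62
tcp_pos: [0.6138, -0.0125, 0.2151]
eef_rot: [0.011, 0.709, 0.011, -0.705]
force: [0.2, 0.3, -0.7]
gripper_width: 0.0412
```

send_rows(
  travel=[
    [-4, -5, 4],
    [-8, -10, 10],
    [-12, -15, 12],
    [-12, -15, 12],
    [-12, -15, 12],
    [-12, -15, 12],
    [-12, -15, 12],
    [-12, -15, 12],
  ],
  rotation=[
    [0, 0, 0],
    [0, 0, 0],
    [0, 0, 0],
    [0, 0, 0],
    [0, 0, 0],
    [0, 0, 0],
    [0, 0, 0],
    [0, 0, 0],
  ],
  claw=[0.45, 0.45, 0.45, 0.45, 0.45, 0.45, 0.45, 0.45],
)

```text
time: 43.28
tcp_pos: [0.4876, 0.1342, 0.3321]
eef_rot: [-0.012, -0.707, -0.012, 0.707]
force: [0.6, -0.3, -0.6]
gripper_width: 0.0414
```

```bash
python3 - <<'E'
from bench import env
from h import *
import pickle
s=env.read_state(); m=env.camera_model("wrist"); im=env.capture("wrist")[:,:,::-1]
print(s["tcp_pos"],s["force"])
cv2.imwrite("pics/w27.png",im);pickle.dump((s,m),open("w27.pkl","wb"))
cv2.imwrite("pics/s27.png",cv2.resize(env.capture("side")[130:400,200:430,::-1],None,fx=2.2,fy=2.2))
E
```

```text
[0.48758414 0.13418703 0.33208827] [ 0.57425077 -0.32330119 -0.5926918 ]
```

View pics/w27.png

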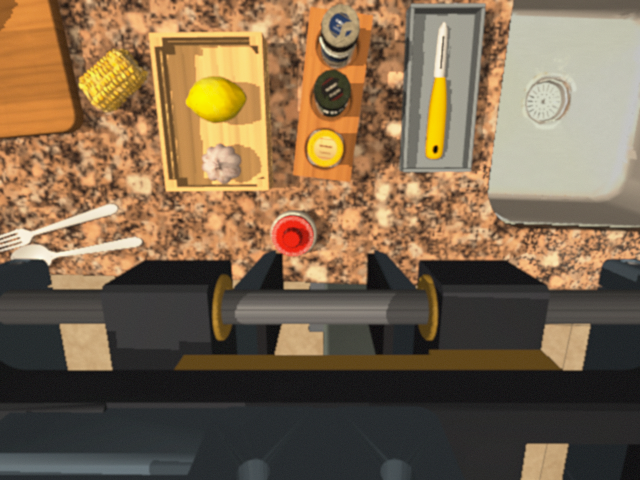

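View pics/s27.png

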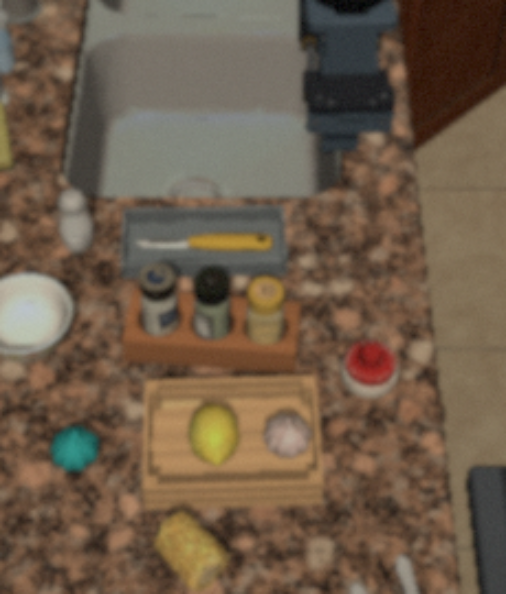

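Everything is in place. A last numeric check of the jars and peeler before handing in.

```bash
python3 - <<'E'
from bench import env
from h import *
import pickle
s,m=pickle.load(open("w27.pkl","rb"))
u=np.array([np.cos(np.radians(-5.2)),np.sin(np.radians(-5.2))]);v=np.array([-u[1],u[0]]);B=np.array([.6162,.1292])
for n,p,z in (("dark",(340.5,25),.115),("mid",(331.5,92),.115),("gold",(325,148),.106)):
    X=onz(m,p,z)[:2]-B; print(n,(X@u).round(4),(X@v).round(4))
t=onz(m,(443,25),.01);e=onz(m,(434.5,157),.014); c=(t+e)/2; print("peeler",np.linalg.norm(t-e),c, "tray ctr .629 -.0135", np.degrees(np.arctan2(*(t-e)[[1,0]])))
# cap heights from the side picture (crop offset 200,130, x2.2)
S=env.camera_model("side")
for n,a,b in (("dark",(340.5,25),(159,275)),("gold",(325,148),(266,287)),("mid",(331.5,92),(212,280))):
    print(n,tri([(m,a),(S,(b[0]/2.2+200,b[1]/2.2+130))]))
print(tri([(m,(293,236)),(S,(371/2.2+200,357/2.2+130))]))
E
```

```text
dark 0.0613 -0.0005
mid -0.0036 0.0005
gold -0.0617 0.0002
peeler 0.16546432435672379 [ 0.6307186  -0.01400322  0.012     ] tray ctr .629 -.0135 1.7269001790266256
dark (array([0.67509824, 0.12375542, 0.11450034]), [np.float64(2.5149473198015775), np.float64(0.9090101381013138)])
gold (array([0.55383919, 0.13499928, 0.10734006]), [np.float64(0.8079961042389113), np.float64(0.3569437342706018)])
mid (array([0.61326855, 0.12993092, 0.11265653]), [np.float64(0.2287282760866701), np.float64(0.09232946224583936)])
(array([0.43250715, 0.17563342, 0.03011169]), [np.float64(0.7826184243275245), np.float64(0.4362564375129174)])
```

All the checks pass, so I'm handing in.

```bash
python3 - <<'E'
from bench import env
print(env.sign_off())
E
```

```text
the job is handed in; nothing more can be done
None
```

I put all five things in their places and handed the job in at about 43 s of the 141 s; no verdict was reported.

**Last checks before handing in:**
- **Jars:** the dark one is in the far well and the gold one in the near well. Measured from their cap tops, they are about 1 mm from the well centres. The caps are at 0.1145 m and 0.107 m (0.115 and 0.106 m expected), so both are fully down.
- **Lemon and garlic:** both are inside the crate in the wrist and side views.
- **Peeler:** it is flat in the tray, about 2 mm from the centre and within 0.2° of the tray's direction.
- **Timer:** it is standing, and measured about 2 mm from where it was at the start, which is within measuring error.
- **Arm:** the gripper is open and clear of everything.

**What failed or disagreed:**
- **Garlic:** it slipped out on the first lift and landed upright on the worktop near the front edge. The second grip held, though the opening crept about 2.5 mm while I carried it.
- **Peeler:** the first grip closed over the handle without catching it. The real fingertips seem to end about 16 mm above the given tool tip, so I probed down to a tool-tip height of −15 mm and gripped there.
- **Measuring:** the first wrist view was up to 4 mm off, so I corrected from later views. In the last check the fixed middle jar read 3.6 mm off along the block. The far well's estimates differed by about 2 mm.
- **Move:** I gave the first move's turn the wrong sign, which did no harm.

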